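# Hang the lipped steel caddy in the slat panel's groove, against the end stop

### The arm

A 6-joint arm with a two-finger parallel gripper is mounted at the origin on the work surface. World frame = base frame: x ahead of the robot, y to its left, z up, the work surface at z = 0. Lengths are in mm, angles in rad, forces in N, time in s.
With the tool pointing down it reaches from about 350 to 775 mm from the base axis. Payload 7.3 kg.
Tool frame: the origin (TCP) lies midway between the tips of the shut fingers; the grasp point (between the pads) lies 19 mm behind it (bot.tcp_to_grasp is the distance from the TCP to the grasp point, in mm); z points along the fingers, x is the direction in which the jaws open and shut, and the axes are right-handed (so a half turn about z gives the same grasp; the last joint's range is limited). The gripper opens to 92 mm and grips with 3 to 60 N. Pads are 19 mm wide; open, the fingers measure 130 mm over their backs; the gripper's body (75 mm by 190 mm) begins 47 mm behind the grasp point.
Start: joints at [0.992, 0.342, 1.524, -0, 1.275, -0.146], TCP at [220.181, 476.619, 226.741] pointing down, gripper open.
Joint ranges: [-2.53, 2.53], [-0.77, 2.02], [0.04, 2.7], [-1, 4.14], [0.28, 2.66], [-3.11, 3.11]. Speed limits (rad/s): [2.57, 2.57, 3.14, 3.14, 3.14, 3.14].

### API

Orientations are given as [roll, pitch, yaw] about the fixed x, y, z axes, in that order (R = Rz(yaw) Ry(pitch) Rx(roll)).
In Python, from plant import bot, imaging gives the robot as it stands.
- The arm moves only by the tool play_rows, never from a script. Its argument "moves" is a list of rows, each an object with "linear": the shift along the world's x, y, z in mm, a list of three; "turn": the turn about the world's z in rad; "fingers": the opening, from -1 (shut) to 1 (fully open). A call has 1 to 8 rows; each row is the pose to reach, as a shift and turn from the pose commanded when the call began; what a row does not reach only later rows make up. A row lasts 1/10 s, in which the tool goes at most 50 mm and 8.59 degrees, less where a joint would pass 70% of its speed; a pose out of reach is approached as far as the arm can. A call with a gripper value outside its range is refused whole. The fingers move at their own pace and stop on an object; the grip force is fixed at half the most. Time passes only in rows, so rows that repeat a pose let the fingers close. It gives the time, the measured TCP pose, the force and the opening at its end, in the units of the state.
- bot.get_obs(): the state, without advancing time (a new reading comes with each control period).
- imaging.capture(name): name is "side" or "top"; returns a dict with "pixels" (480x640x3 uint8, red, green, blue), "range_z" (480x640 float32, mm along the optical axis (not along the pixel's ray), 0 where there is no reading), "mtx" (3x3 intrinsics, pixels), "origin" and "rotation" of the camera in the world. Camera axes: x right, y down, z forward; pixel columns grow to the right and rows downward; lengths in mm; the calibration is good to about 2 mm. A picture is of the moment at which its call begins.
- bot.close_job(): hands the job in, once; it reports no verdict.
The state is a dict: "time": time; "joint_positions": joint angles; "dq": joint speeds; "tau": joint torques, N m; "tool_pos": TCP position; "tcp_rot": TCP orientation; "contact_force": force on the tool from outside, world axes, zero at the start; "moment": the same for the moment, N m; "grip_width": finger opening in mm.
Only numpy, scipy, OpenCV 4.12 (cv2) and the standard library are available. Lean on these libraries where they do the work, as an engineer would, in place of code of your own. Each camera call takes 0.05 s, during which the arm holds its last target. There are 200 camera calls.

### The job

Hang the small steel caddy that has a lip on its back on the grey slat panel: tip its front up, feed the lip gently into the groove, then ease the front down (do not let it swing or drop) until the caddy hangs level with its back flush on the panel. It must hang snugly against the steel end stop, on the right of the stop as you face the panel, so slide it along the groove until it touches; then let go, and leave everything else on the bench where it is.

Things in the scene. Friction and masses are not known exactly. Their poses are not given: they have to be found in the camera images.
- caddy_center (a point): caddy's mid line, 35 mm above its underside: open steel bin, 90 mm deep (its x), 56 mm wide (its y), back wall 70 mm high, front wall 35 mm; side walls 70 mm high over the back half, then sloping down to the front; walls 3 mm, about 0.2 kg, standing on the bench. +x points out of the back wall, where the lip is; z up. Grip it over the side walls. The similar bin without a lip is not the one
- caddy_lip (a point): on the caddy, at the outer face of its back wall, mid width, at the underside of the lip (66 mm above the caddy's underside; 45 mm behind the caddy's centre). From here the lip, 44 mm wide, is a tongue 4 mm thick that runs 10 mm straight back, whose last 4 mm turn up: the upturned flange's front face is 6 mm behind the back wall and its top edge is 21 mm above this point. Same axes as the caddy
- caddy_tip (a point): top edge of the lip's upturned flange, mid width: 8 mm behind and 21 mm above caddy_lip. Same axes as the caddy
- caddy_side (a point): point on the outer face of the caddy's left (+y) side wall, 28 mm from its mid plane, 5 mm in front of the back wall, half-way up
- stand: rigid stand with the grey slat panel. Origin on the bench nominally under the panel's front face, mid length; -x points straight out of the face, y along the groove (left as you face the panel), z up. Panel 360 mm long (y), 24 mm thick, parallel to y; its face is up to 5 mm in front of or behind x = 0, not reported. Face reaches 100 mm down from the groove's lower edge, panel top 30 mm above it
- groove (a point): nominal mid-length point of the lower edge of the groove's mouth, in the face, 165 mm above the bench; same axes as the stand. The real groove runs level, up to 10 mm higher or lower and up to 5 mm nearer or farther in depth, NOT reported: find it by feel. Mouth 17 mm high. A caddy hangs with its tongue resting on this edge, the flange up behind the front lip, its back against the face
- groove_back (a point): point on the cavity's back wall, 21 mm behind the face, at the floor (same errors as groove). Above the mouth is a front lip 3 mm thick, 13 mm high; behind it the cavity runs back to 21 mm, floor level with the mouth's lower edge, roof 26 mm above it. The caddy's lip enters only with its front tipped up 26 degrees or more (40 is comfortable); seated there is 3 mm play in depth
- stop_edge (a point): right-hand (-y, facing the panel) side of the steel end stop, at the nominal face: a rigid fixed block on the panel's front face below the groove, 22 mm wide along the groove, its front 14 mm in front of this point, from 105 to 155 mm above the bench. Same axes as the stand. The caddy's left side wall must come to rest against this side
- plainbox: bystander: similar open steel bin, 90 x 56 x 70 mm, without a lip; origin at the centre of its underside
- beaker: bystander: glass beaker, 80 mm across, 95 mm high; origin at the centre of its underside
- jar: bystander: small glass jar, 42 mm across, 60 mm high; origin at the centre of its underside
- spoon: bystander: spoon lying on the bench; origin under its middle
- trivet: bystander: cork disc, 100 mm across, 9 mm high; origin at the centre of its underside
Not all that is in view belongs to the job. Leave any purple or red look-alike of the part that bears caddy_center alone.

How it is judged (in metres and radians):
On the way, in this order (a step that is already met when the one before it is completed fails the run):
1. the lip's flange is inside the groove, behind the front lip, while the caddy's front is still tipped up by more than 17 degrees (x of caddy_tip in the frame of stand between 0.008 and 0.029 m and z of caddy_tip in the frame of stand between 0.15 and 0.203 m and y of caddy_lip in the frame of stand between -0.18 and 0.18 m and angle between caddy_center's own z axis and vertical above 0.3 rad), for 0.1 s.
2. the caddy is level, its lip in the groove and its back on the panel (angle between caddy_center's own z axis and vertical below 0.1 rad and x of caddy_lip in the frame of stand between -0.0105 and 0.008 m and z of caddy_lip in the frame of stand between 0.146 and 0.183 m), for 0.2 s.
At the end, for the whole second after the job is handed in: The caddy hangs at rest and let go in the groove: upright within 6 degrees, its back on the panel face wherever that is clamped (within the play of the lip) and square to it within 4.5 degrees, the tongue on the groove's lower edge, and its left side within 2 mm of the end stop's right-hand side (all of step 2 and y of caddy_side in the frame of stop_edge between -0.002 and 0.002 m and angle between the y axis of caddy_center and the y axis of stand, either way round below 0.08 rad and linear speed of caddy below 0.02 m/s); the robot touches nothing.
It fails at once if the caddy is forced against the panel or stand with more than 15 N (contact force between caddy and stand above 15 N).
It fails at once if the caddy is forced against the end stop with more than 12 N (contact force between caddy and stop above 12 N).
It fails at once if the caddy swings or drops at the panel instead of being eased down (over 3 rad/s) (angular speed of caddy above 3 rad/s and x of caddy_tip in the frame of stand above -0.005 m and height (world z) of caddy_lip above 0.1 m).
It fails at once if a bystander is disturbed (moved more than 25 mm) (distance of any of plainbox, beaker, jar, spoon, trivet from where it was at the start of the episode above 0.025 m).
It also fails if it takes over 72 s, if anything falls off the work surface, if the arm or the gripper's body presses on something with over 40 N, if the wrist force passes 120 N, or if a joint passes its speed limit or range.

## Working session

There is one attempt and no reset: what is moved stays moved. The work goes in short steps, Python scripts to look and compute and a tool call to move; the robot and the scene stay as the last step left them, time stands still between calls to the robot, and variables do not carry over. Pictures are saved under pics/ and viewed, on a budget of 10 in all, crops included, one or two more only if the job needs it, and the job is handed in when it is done.

Besides the shell and the picture viewer there is one more tool, called after "Call:" by a JSON object that holds its "op" and its "data", one argument or row to a line. play_rows: Moves the arm, as the interface text tells. Its arguments: {"type":"object","properties":{"moves":{"type":"array","items":{"type":"object","properties":{"linear":{"type":"array","items":{"type":"number"}},"turn":{"type":"number"},"fingers":{"type":"number"}}}}},"required":["moves"]}

```bash
mkdir -p pics; ls; cat > h.py <<'E'
import numpy as np,cv2
from plant import bot,imaging
def cap(n):
    c=imaging.capture(n); K=c['mtx'];Z=c['range_z'];v,u=np.mgrid[0:480,0:640]
    P=np.stack([(u-K[0][2])/K[0][0]*Z,(v-K[1][2])/K[1][1]*Z,Z],-1)
    W=P@np.array(c['rotation']).T+np.array(c['origin']); W[Z==0]=np.nan
    return c,W
def save(name,img,s=1):
    cv2.imwrite('pics/'+name,cv2.resize(img[...,::-1],None,fx=s,fy=s,interpolation=cv2.INTER_CUBIC))
E
python3 - <<'E'
from h import *
print(bot.get_obs())
for n in('top','side'):
    c,W=cap(n);save(n+'0.png',c['pixels']);np.save(n+'W.npy',W);np.save(n+'I.npy',c['pixels']);print(n,c['origin'],np.round(c['rotation'],3),c['mtx'])
E
```

```text
pics
{'time': 0.0, 'joint_positions': array([ 9.92012108e-01,  3.42712511e-01,  1.52506369e+00, -4.69255012e-05,
        1.27541486e+00, -1.46030977e-01]), 'dq': array([-1.71426454e-04,  4.99969031e-07,  1.67011893e-03, -1.85511971e-04,
       -2.29587038e-03,  7.85204909e-04]), 'tau': array([ 6.30788036e-04, -4.31246746e+01, -2.44210660e+01,  7.16690160e-02,
        5.60832547e-02, -1.24039111e-04]), 'tool_pos': array([219.93644984, 476.22964618, 226.03399195]), 'tcp_rot': array([-3.14140446e+00,  1.58792124e-03,  1.13805693e+00]), 'contact_force': array([ 0.04400173,  0.55876567, -0.97595341]), 'moment': array([-0.02834376,  0.01793547,  0.00993548]), 'grip_width': 91.95224712473306}Traceback (most recent call last):
  File "<stdin>", line 4, in <module>
  File "h.py", line 6, in cap
    W=P@np.array(c['rotation']).T+np.array(c['origin']); W[Z==0]=np.nan
      ~~~~~~~~~~~~~~~~~~~~~~~~~~~^~~~~~~~~~~~~~~~~~~~~~
ValueError: operands could not be broadcast together with shapes (480,640) (3,)
```

```bash
sed -i "s/    W=P@np.array(c\['rotation'\]).T/    from scipy.spatial.transform import Rotation as Ro\n    R=Ro.from_euler('xyz',c['rotation']).as_matrix()\n    W=P@R.T/" h.py
python3 - <<'E'
from h import *
for n in('top','side'):
    c,W=cap(n);save(n+'0.png',c['pixels']);np.save(n+'W.npy',W);np.save(n+'I.npy',c['pixels']);print(n,c['origin'],np.round(c['rotation'],3),c['mtx'])
    print(np.round([W[100,100],W[400,100],W[400,500],W[240,320]]))
E
```

```text
top [ 434.0901452   -71.31765562 1160.3084975 ] [-2.999 -0.007 -1.544] [[572.59099786   0.         316.69693253]
 [  0.         572.59099786 242.64396112]
 [  0.           0.           1.        ]]
[[ 893.  391.    1.]
 [ 277.  341.    3.]
 [ 297. -445.    1.]
 [ 607.  -82.   -4.]]
side [465.01279212 802.99642003 758.47499714] [-2.186  0.    -3.026] [[526.51558332   0.         312.97292808]
 [  0.         526.51558332 240.2176877 ]
 [  0.           0.           1.        ]]
[[ 2.147e+03 -2.201e+03 -4.180e+02]
 [ 9.020e+02  2.600e+02  1.000e+00]
 [ 2.090e+02  1.800e+02  0.000e+00]
 [ 5.720e+02 -2.670e+02 -0.000e+00]]
```

View pics/top0.png

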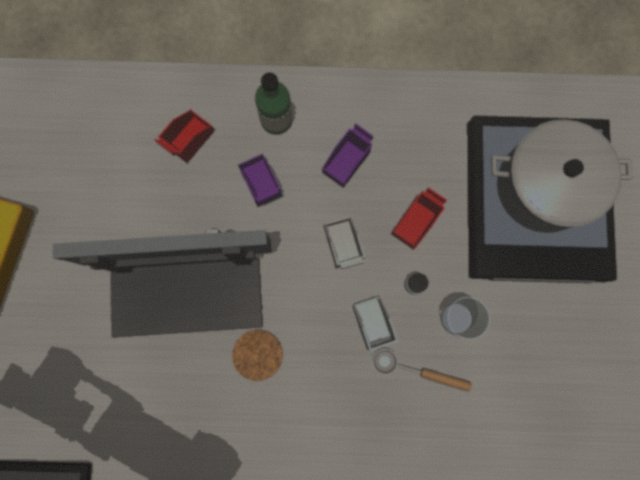

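View pics/side0.png

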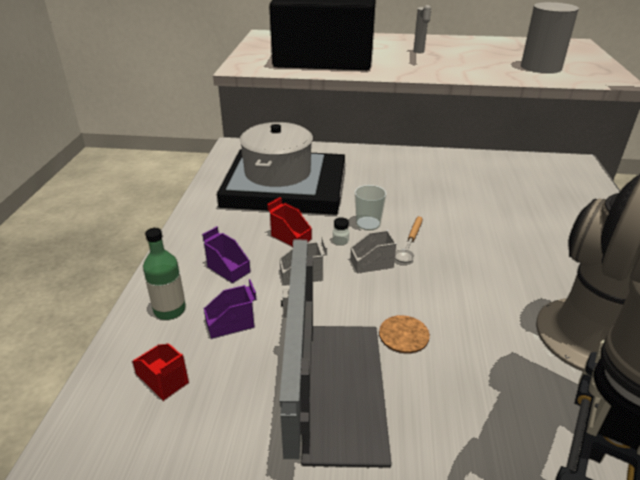

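```bash
python3 - <<'E'
from h import *
T=np.load('topI.npy');S=np.load('sideI.npy')
a=cv2.resize(T[205:355,190:400],(560,400),interpolation=cv2.INTER_CUBIC)
b=cv2.resize(S[180:330,260:440],(480,400),interpolation=cv2.INTER_CUBIC)
g=np.zeros((580,800,3),np.uint8)
a=cv2.resize(T[210:355,195:400],(410,290)); 
a=cv2.resize(T[205:350,310:400],(360,580),interpolation=cv2.INTER_CUBIC)
b=cv2.resize(S[220:290,265:405],(440,220),interpolation=cv2.INTER_CUBIC)
d=cv2.resize(S[225:465,265:395],(195,360),interpolation=cv2.INTER_CUBIC)
e=cv2.resize(T[220:275,190:280],(245,150),interpolation=cv2.INTER_CUBIC)
g[:,:360]=a;g[:220,360:]=b;g[220:,360:555]=d;g[220:370,555:]=e
save('crop1.png',np.clip(g*1.4,0,255).astype(np.uint8))
W=np.load('topW.npy')
for r in (225,230,235,240,245,250,256,262):
    print(r,[tuple(np.round(W[r,k]).astype(int)) for k in (70,140,200,215,225,240,262,270,278)])
E
```

```text
225 [(np.int64(624), np.int64(432), np.int64(0)), (np.int64(627), np.int64(288), np.int64(2)), (np.int64(630), np.int64(165), np.int64(2)), (np.int64(632), np.int64(135), np.int64(0)), (np.int64(632), np.int64(114), np.int64(1)), (np.int64(633), np.int64(84), np.int64(0)), (np.int64(634), np.int64(38), np.int64(0)), (np.int64(635), np.int64(22), np.int64(1)), (np.int64(635), np.int64(6), np.int64(1))]
230 [(np.int64(613), np.int64(431), np.int64(0)), (np.int64(617), np.int64(287), np.int64(1)), (np.int64(621), np.int64(165), np.int64(-1)), (np.int64(596), np.int64(107), np.int64(155)), (np.int64(622), np.int64(114), np.int64(0)), (np.int64(623), np.int64(83), np.int64(-1)), (np.int64(591), np.int64(19), np.int64(199)), (np.int64(624), np.int64(21), np.int64(2)), (np.int64(624), np.int64(5), np.int64(4))]
235 [(np.int64(603), np.int64(431), np.int64(-3)), (np.int64(607), np.int64(287), np.int64(0)), (np.int64(580), np.int64(124), np.int64(198)), (np.int64(581), np.int64(99), np.int64(198)), (np.int64(581), np.int64(82), np.int64(199)), (np.int64(582), np.int64(57), np.int64(197)), (np
[... 1516 characters left out ...]
, np.int64(111)), (np.int64(554), np.int64(112), np.int64(115)), (np.int64(555), np.int64(93), np.int64(114)), (np.int64(552), np.int64(62), np.int64(146)), (np.int64(570), np.int64(36), np.int64(3)), (np.int64(571), np.int64(20), np.int64(0)), (np.int64(571), np.int64(3), np.int64(1))]
262 [(np.int64(548), np.int64(427), np.int64(-4)), (np.int64(540), np.int64(248), np.int64(116)), (np.int64(545), np.int64(143), np.int64(93)), (np.int64(554), np.int64(129), np.int64(12)), (np.int64(555), np.int64(109), np.int64(12)), (np.int64(551), np.int64(73), np.int64(56)), (np.int64(558), np.int64(35), np.int64(1)), (np.int64(558), np.int64(19), np.int64(1)), (np.int64(559), np.int64(3), np.int64(-1))]
```

View pics/crop1.png

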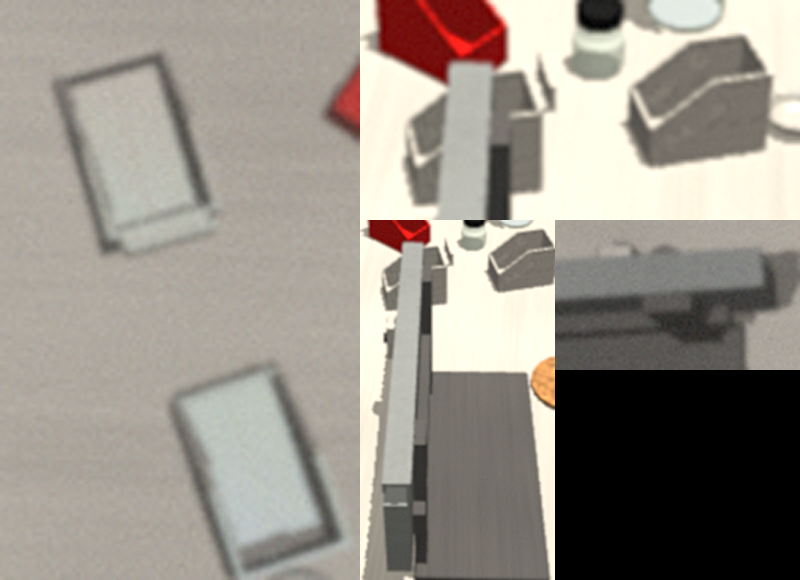

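```bash
python3 - <<'E'
from h import *
W=np.load('topW.npy')
def reg(x0,x1,y0,y1,z0,z1,W=W):
    m=(W[...,0]>x0)&(W[...,0]<x1)&(W[...,1]>y0)&(W[...,1]<y1)&(W[...,2]>z0)&(W[...,2]<z1)
    return W[m]
p=reg(530,620,0,380,191,206)
print('panel top z',np.median(p[:,2]),cv2.minAreaRect(p[:,:2].astype(np.float32)))
# front edge/back edge per y-bin
ys=np.arange(40,340,20);E=[]
for y in ys:
    q=p[abs(p[:,1]-y)<6]; E.append((y,q[:,0].min(),q[:,0].max(),np.median(q[:,2])))
E=np.array(E);print(np.round(E,1)); print(np.polyfit(E[:,0],E[:,2],1),np.polyfit(E[:,0],E[:,1],1))
q=reg(585,625,60,160,100,165);print('stop',len(q),np.round(q,0)[:40].tolist())
for nm,b in (('caddy',(550,660,-95,-10)),):
    for zz in ((3.0,8),(20,100),(60,76),(76,100)):
        r=reg(545,665,-110,20,*zz)
        if len(r)>4: print(nm,zz,len(r),r[:,:2].mean(0),cv2.minAreaRect(r[:,:2].astype(np.float32)))
h=reg(400,900,-620,-230,8,80);print('plate',np.histogram(h[:,2],bins=np.arange(8,80,6)))
for y in (-300,-350,-400,-450):
    q=reg(350,800,y-5,y+5,8,300);q=q[np.argsort(q[:,0])];print(y,np.round(q[:: max(1,len(q)//14),[0,2]]).tolist())
E
```

```text
panel top z 198.8530682393365 ((557.9825439453125, 191.50234985351562), (37.34818649291992, 359.2048645019531), 5.384294033050537)
[[ 40.  565.  590.9 199.1]
 [ 60.  551.2 588.9 198.3]
 [ 80.  550.4 586.6 198.5]
 [100.  559.5 584.3 199.1]
 [120.  557.4 583.9 198.9]
 [140.  555.6 581.5 199. ]
 [160.  553.5 579.6 198.8]
 [180.  551.9 576.9 198.8]
 [200.  549.9 575.  199.3]
 [220.  547.9 574.1 199. ]
 [240.  546.3 571.9 199.1]
 [260.  544.3 569.8 198.8]
 [280.  542.9 567.5 198.8]
 [300.  530.7 566.8 198. ]
 [320.  530.1 564.5 198.6]]
[-9.40395198e-02  5.94410918e+02] [-9.23550165e-02  5.65736346e+02]
stop 59 [[603.0, 116.0, 138.0], [603.0, 114.0, 137.0], [603.0, 113.0, 133.0], [603.0, 111.0, 135.0], [603.0, 109.0, 135.0], [598.0, 123.0, 154.0], [598.0, 122.0, 152.0], [598.0, 119.0, 155.0], [598.0, 117.0, 157.0], [598.0, 116.0, 156.0], [598.0, 114.0, 155.0], [598.0, 112.0, 155.0], [598.0, 110.0, 156.0], [598.0, 108.0, 156.0], [598.0, 107.0, 157.0], [598.0, 105.0, 156.0], [598.0, 103.0, 158.0], [597.0, 124.0, 150.0], [596.0, 121.0, 158.0], [596.0, 119.0, 156.0], [596.0, 118.0, 154.0], [59
[... 1385 characters left out ...]
697.0, 85.0]]
-350 [[416.0, 92.0], [418.0, 90.0], [418.0, 94.0], [419.0, 84.0], [419.0, 97.0], [422.0, 60.0], [469.0, 9.0], [485.0, 15.0], [487.0, 61.0], [488.0, 74.0], [490.0, 80.0], [491.0, 95.0], [491.0, 92.0], [493.0, 93.0]]
-400 [[441.0, 93.0], [548.0, 51.0], [570.0, 50.0], [594.0, 52.0], [615.0, 53.0], [637.0, 53.0], [657.0, 52.0], [679.0, 54.0], [700.0, 51.0], [717.0, 139.0], [729.0, 56.0], [742.0, 54.0], [753.0, 139.0], [776.0, 52.0], [797.0, 58.0]]
-450 [[532.0, 31.0], [556.0, 53.0], [585.0, 55.0], [611.0, 55.0], [638.0, 56.0], [653.0, 105.0], [656.0, 132.0], [660.0, 157.0], [671.0, 166.0], [693.0, 167.0], [715.0, 167.0], [737.0, 168.0], [759.0, 167.0], [780.0, 88.0], [799.0, 54.0]]
```

```bash
python3 - <<'E'
from h import *
W=np.load('topW.npy');I=np.load('topI.npy')
def reg(x0,x1,y0,y1,z0,z1,W=W):
    m=(W[...,0]>x0)&(W[...,0]<x1)&(W[...,1]>y0)&(W[...,1]<y1)&(W[...,2]>z0)&(W[...,2]<z1)
    return W[m]
for zz in ((8,100),(55,76),(78,100),(30,40)):
    r=reg(535,668,-175,-70,*zz)
    print(zz,len(r),r.mean(0).round(1),cv2.minAreaRect(r[:,:2].astype(np.float32)))
r=reg(535,668,-175,-70,55,100);print(np.round(r[np.argsort(r[:,0])]).astype(int).tolist())
# plate edges
e=reg(480,700,-640,-340,46,58);
for y in range(-580,-365,30):
    q=e[abs(e[:,1]-y)<4]; print(y,q[:,0].min())
from scipy.spatial.transform import Rotation as R
print(bot.get_obs()['time'])
E
```

```text
(8, 100) 629 [ 592.  -130.7   50.8] ((595.359130859375, -128.49658203125), (102.6208267211914, 56.74964904785156), 17.580562591552734)
(55, 76) 248 [ 573.6 -135.8   68.5] ((584.0648803710938, -132.07920837402344), (74.71296691894531, 56.771507263183594), 17.350723266601562)
(78, 100) 60 [ 550.1 -142.6   86.4] ((550.1065063476562, -142.2964324951172), (4.139049053192139, 43.385337829589844), 17.709495544433594)
(30, 40) 96 [ 624.2 -122.1   35.2] ((600.7073974609375, -125.96966552734375), (91.02632141113281, 55.52693176269531), 16.594268798828125)
[[542, -124, 80], [543, -122, 75], [543, -126, 71], [543, -123, 86], [543, -122, 85], [543, -127, 87], [544, -126, 83], [544, -129, 82], [545, -127, 92], [545, -132, 74], [545, -129, 91], [545, -133, 90], [545, -122, 87], [545, -125, 88], [545, -123, 87], [545, -131, 87], [546, -135, 86], [546, -134, 65], [547, -137, 76], [547, -133, 91], [547, -127, 87], [547, -136, 89], [547, -140, 90], [547, -129, 87], [547, -138, 89], [548, -131, 85], [548, -135, 85], [548, -140, 67], [548, -143, 80], [549, -120, 69], [549, -145, 74], [549, -133, 89], [54
[... 4184 characters left out ...]
, 63], [604, -154, 70], [604, -152, 68], [605, -154, 73], [606, -152, 71], [606, -151, 57], [606, -96, 59], [606, -98, 59], [607, -152, 72], [608, -151, 57], [608, -154, 69], [609, -151, 62], [610, -152, 68], [610, -150, 66], [610, -94, 56], [610, -96, 56], [612, -152, 69], [612, -96, 59], [612, -150, 66], [613, -149, 63], [614, -148, 67], [614, -150, 65], [616, -148, 65], [617, -151, 61], [618, -148, 65], [619, -150, 63], [620, -147, 57], [621, -147, 61], [621, -149, 60], [623, -149, 58], [624, -147, 57]]
-580 535.6807086504562
-550 535.0305839422351
-520 536.1484349047535
-490 535.5240922347491
-460 534.9400577552296
-430 535.7364231166821
-400 534.951902145721
-370 484.05040961315547
0.15
```

Call:
{"op": "play_rows", "data": {
  "moves": [
    {"linear": [40,-60,30],"turn": 0.1,"fingers": 1},
    {"linear": [90,-150,30],"turn": 0.3,"fingers": 1},
    {"linear": [190,-300,30],"turn": 0.5,"fingers": 1},
    {"linear": [190,-300,30],"turn": 0.73,"fingers": 1},
    {"linear": [190,-300,30],"turn": 0.73,"fingers": 1},
    {"linear": [190,-300,30],"turn": 0.73,"fingers": 1},
    {"linear": [190,-300,30],"turn": 0.73,"fingers": 1},
    {"linear": [190,-300,30],"turn": 0.73,"fingers": 1}
  ]
}}

```text
time: 0.95
tool_pos: [411.0, 174.3, 256.7]
tcp_rot: [3.142, 0.0, 1.867]
contact_force: [1.0, -0.0, 0.6]
grip_width: 91.9
```

Next: above the caddy (600.3, -126.8).

Call:
{"op": "play_rows", "data": {
  "moves": [
    {"linear": [190,-303.5,0],"turn": 0.005,"fingers": 1},
    {"linear": [190,-303.5,0],"turn": 0.005,"fingers": 1},
    {"linear": [190,-303.5,0],"turn": 0.005,"fingers": 1},
    {"linear": [190,-303.5,0],"turn": 0.005,"fingers": 1},
    {"linear": [190,-303.5,0],"turn": 0.005,"fingers": 1},
    {"linear": [190,-303.5,0],"turn": 0.005,"fingers": 1},
    {"linear": [190,-303.5,0],"turn": 0.005,"fingers": 1},
    {"linear": [190,-303.5,-60],"turn": 0.005,"fingers": 1}
  ]
}}

```text
time: 1.75
tool_pos: [605.7, -132.4, 212.7]
tcp_rot: [3.129, 0.011, 1.869]
contact_force: [1.4, 0.1, -0.7]
grip_width: 92.1
```

Call:
{"op": "play_rows", "data": {
  "moves": [
    {"linear": [0,0,-45],"fingers": 1},
    {"linear": [0,0,-90],"fingers": 1},
    {"linear": [0,0,-90],"fingers": 1},
    {"linear": [0,0,-90],"fingers": 1}
  ]
}}

```text
invalid input at $.moves[0]: expected keys linear, turn, fingers
```

Call:
{"op": "play_rows", "data": {
  "moves": [
    {"linear": [0,0,-40],"turn": 0,"fingers": 1},
    {"linear": [0,0,-80],"turn": 0,"fingers": 1},
    {"linear": [0,0,-80],"turn": 0,"fingers": 1},
    {"linear": [0,0,-80],"turn": 0,"fingers": 1}
  ]
}}

```text
time: 2.15
tool_pos: [599.5, -125.7, 127.6]
tcp_rot: [-3.141, -0.001, 1.873]
contact_force: [-0.0, 0.2, 0.5]
grip_width: 91.6
```

Call:
{"op": "play_rows", "data": {
  "moves": [
    {"linear": [0,0,-40],"turn": 0,"fingers": 1},
    {"linear": [0,0,-80],"turn": 0,"fingers": 1},
    {"linear": [0,0,-105],"turn": 0,"fingers": 1},
    {"linear": [0,0,-105],"turn": 0,"fingers": 1},
    {"linear": [0,0,-105],"turn": 0,"fingers": 0.2},
    {"linear": [0,0,-105],"turn": 0,"fingers": -1},
    {"linear": [0,0,-105],"turn": 0,"fingers": -1},
    {"linear": [0,0,-105],"turn": 0,"fingers": -1}
  ]
}}

```text
time: 2.95
tool_pos: [600.3, -126.0, 23.8]
tcp_rot: [3.14, 0.001, 1.873]
contact_force: [-0.4, 1.3, -1.5]
grip_width: 64.6
```

Call:
{"op": "play_rows", "data": {
  "moves": [
    {"linear": [0,0,0],"turn": 0,"fingers": -1},
    {"linear": [0,0,0],"turn": 0,"fingers": -1},
    {"linear": [0,0,20],"turn": 0,"fingers": -1},
    {"linear": [0,0,60],"turn": 0,"fingers": -1},
    {"linear": [0,0,110],"turn": 0,"fingers": -1},
    {"linear": [0,0,150],"turn": 0,"fingers": -1},
    {"linear": [0,0,150],"turn": 0,"fingers": -1},
    {"linear": [0,0,150],"turn": 0,"fingers": -1}
  ]
}}

```text
time: 3.75
tool_pos: [599.4, -125.7, 172.4]
tcp_rot: [3.141, 0.0, 1.873]
contact_force: [-0.5, -0.1, -3.1]
grip_width: 55.9
```

```bash
python3 - <<'E'
from h import *
o=bot.get_obs();print(o['tool_pos'],o['contact_force'],o['grip_width'],o['time'])
c,W=cap('side');np.save('sideW.npy',W);I=c['pixels']
d,V=cap('top')
save('lift.png',np.hstack([I[120:360,240:460],d['pixels'][170:410,240:460]]),1.8)
E
```

```text
[ 599.35868814 -125.68951462  172.41218018] [-0.54296399 -0.05188957 -3.11925194] 55.93734485653835 3.75
```

View pics/lift.png

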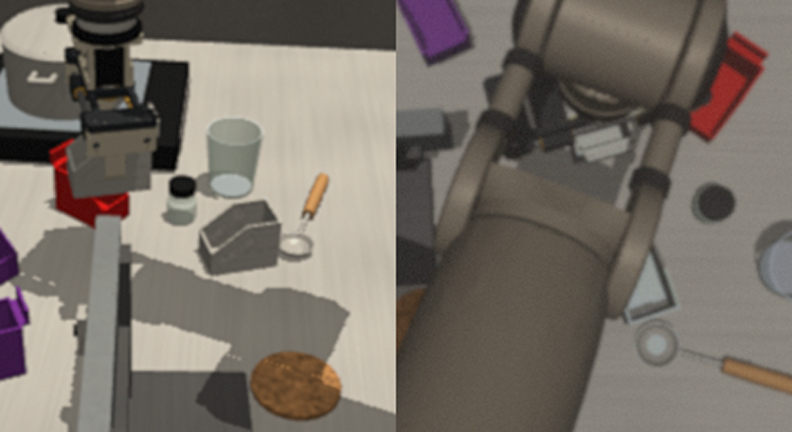

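Call:
{"op": "play_rows", "data": {
  "moves": [
    {"linear": [-50,-30,0],"turn": -0.1,"fingers": -1},
    {"linear": [-100,-70,0],"turn": -0.2,"fingers": -1},
    {"linear": [-100,-110,0],"turn": -0.302,"fingers": -1},
    {"linear": [-100,-155,0],"turn": -0.302,"fingers": -1},
    {"linear": [-100,-200,0],"turn": -0.302,"fingers": -1},
    {"linear": [-100,-245,0],"turn": -0.302,"fingers": -1},
    {"linear": [-100,-290,0],"turn": -0.302,"fingers": -1},
    {"linear": [-100,-330,0],"turn": -0.302,"fingers": -1}
  ]
}}

```text
time: 4.65
tool_pos: [498.2, -457.3, 169.3]
tcp_rot: [-3.139, -0.003, 1.57]
contact_force: [1.3, -0.2, -2.5]
grip_width: 55.6
```

Call:
{"op": "play_rows", "data": {
  "moves": [
    {"linear": [0,-13,-10],"turn": 0,"fingers": -1},
    {"linear": [0,-13,-40],"turn": 0,"fingers": -1},
    {"linear": [0,-13,-70],"turn": 0,"fingers": -1},
    {"linear": [0,-13,-90],"turn": 0,"fingers": -1},
    {"linear": [0,-13,-92],"turn": 0,"fingers": -1},
    {"linear": [0,-13,-92],"turn": 0,"fingers": -1}
  ]
}}

```text
time: 5.25
tool_pos: [499.1, -467.7, 78.7]
tcp_rot: [-3.14, -0.003, 1.571]
contact_force: [-0.5, -0.4, -1.7]
grip_width: 56.0
```

Call:
{"op": "play_rows", "data": {
  "moves": [
    {"linear": [0,0,-2],"turn": 0,"fingers": -1},
    {"linear": [0,0,-4],"turn": 0,"fingers": -1},
    {"linear": [0,0,-6],"turn": 0,"fingers": -1},
    {"linear": [0,0,-6],"turn": 0,"fingers": -1}
  ]
}}

```text
time: 5.65
tool_pos: [499.4, -468.6, 74.3]
tcp_rot: [-3.142, -0.0, 1.571]
contact_force: [-0.3, 0.8, -2.5]
grip_width: 56.0
```

Call:
{"op": "play_rows", "data": {
  "moves": [
    {"linear": [0,0,-2],"turn": 0,"fingers": -1},
    {"linear": [0,0,-4],"turn": 0,"fingers": -1},
    {"linear": [0,0,-4],"turn": 0,"fingers": -1}
  ]
}}

```text
time: 5.95
tool_pos: [499.4, -469.1, 73.3]
tcp_rot: [3.141, 0.002, 1.571]
contact_force: [-6.7, 3.9, 12.6]
grip_width: 55.6
```

Call:
{"op": "play_rows", "data": {
  "moves": [
    {"linear": [0,0,-2],"turn": 0,"fingers": -1},
    {"linear": [0,0,-4],"turn": 0,"fingers": -1},
    {"linear": [0,0,-6],"turn": 0,"fingers": -1},
    {"linear": [0,0,-6],"turn": 0,"fingers": -1}
  ]
}}

```text
time: 6.35
tool_pos: [498.0, -469.3, 68.2]
tcp_rot: [-3.14, 0.002, 1.571]
contact_force: [-12.9, 6.2, 19.8]
grip_width: 55.9
```

Call:
{"op": "play_rows", "data": {
  "moves": [
    {"linear": [-1.5,0,-3],"turn": 0,"fingers": -1},
    {"linear": [-3,0,-6],"turn": 0,"fingers": -1},
    {"linear": [-4.5,0,-9],"turn": 0,"fingers": -1},
    {"linear": [-6,0,-12],"turn": 0,"fingers": -1},
    {"linear": [-6,0,-12],"turn": 0,"fingers": -1}
  ]
}}

```text
time: 6.85
tool_pos: [492.7, -469.3, 54.8]
tcp_rot: [-3.142, 0.001, 1.571]
contact_force: [-8.6, 3.3, 10.9]
grip_width: 55.8
```

Call:
{"op": "play_rows", "data": {
  "moves": [
    {"linear": [-1.5,0,-3],"turn": 0,"fingers": -1},
    {"linear": [-3,0,-6],"turn": 0,"fingers": -1},
    {"linear": [-3.5,0,-7],"turn": 0,"fingers": -1},
    {"linear": [-3.5,0,-7],"turn": 0,"fingers": -1}
  ]
}}

```text
time: 7.25
tool_pos: [490.0, -469.3, 47.6]
tcp_rot: [3.14, 0.002, 1.571]
contact_force: [-4.8, 3.1, 8.8]
grip_width: 56.2
```

Call:
{"op": "play_rows", "data": {
  "moves": [
    {"linear": [-8,0,10],"turn": 0,"fingers": -1},
    {"linear": [-16,0,40],"turn": 0,"fingers": -1},
    {"linear": [-16,20,90],"turn": 0,"fingers": -1},
    {"linear": [-16,40,140],"turn": 0,"fingers": -1},
    {"linear": [-16,80,180],"turn": 0,"fingers": -1},
    {"linear": [-16,120,190],"turn": 0,"fingers": -1},
    {"linear": [0,150,190],"turn": 0,"fingers": -1},
    {"linear": [0,150,190],"turn": 0,"fingers": -1}
  ]
}}

```text
time: 8.05
tool_pos: [491.2, -314.9, 237.3]
tcp_rot: [3.139, 0.0, 1.575]
contact_force: [-0.9, 0.7, -2.5]
grip_width: 56.1
```

```bash
python3 - <<'E'
from h import *
o=bot.get_obs();print(o['tool_pos'],o['contact_force'],o['grip_width'],o['time'])
c,W=cap('side');np.save('sideW.npy',W);I=c['pixels']
save('tilt.png',I[60:300,160:480],2)
E
```

```text
[ 491.1939282  -314.87589097  237.29101698] [-0.89074326  0.67317976 -2.47373555] 56.05042489838127 8.05
```

View pics/tilt.png

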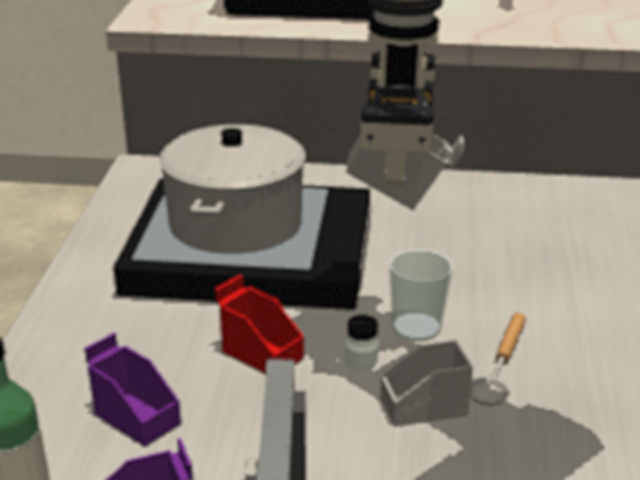

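Call:
{"op": "play_rows", "data": {
  "moves": [
    {"linear": [45,15,0],"turn": 0.094,"fingers": -1},
    {"linear": [90,35,0],"turn": 0.094,"fingers": -1},
    {"linear": [130,60,0],"turn": 0.094,"fingers": -1},
    {"linear": [170,90,0],"turn": 0.094,"fingers": -1},
    {"linear": [190,135,0],"turn": 0.094,"fingers": -1},
    {"linear": [190,180,0],"turn": 0.094,"fingers": -1},
    {"linear": [190,225,0],"turn": 0.094,"fingers": -1},
    {"linear": [190,270,0],"turn": 0.094,"fingers": -1}
  ]
}}

```text
time: 8.9
tool_pos: [679.7, -48.5, 234.1]
tcp_rot: [-3.14, 0.0, 1.664]
contact_force: [0.4, 0.4, -1.7]
grip_width: 56.0
```

Call:
{"op": "play_rows", "data": {
  "moves": [
    {"linear": [-7,45,0],"turn": 0,"fingers": -1},
    {"linear": [-7,90,0],"turn": 0,"fingers": -1},
    {"linear": [-7,135,0],"turn": 0,"fingers": -1},
    {"linear": [-7,180,0],"turn": 0,"fingers": -1},
    {"linear": [-7,215,0],"turn": 0,"fingers": -1},
    {"linear": [-7,227,-30],"turn": 0,"fingers": -1},
    {"linear": [-7,227,-55],"turn": 0,"fingers": -1},
    {"linear": [-7,227,-72],"turn": 0,"fingers": -1}
  ]
}}

```text
time: 9.7
tool_pos: [672.3, 177.5, 160.1]
tcp_rot: [-3.138, 0.001, 1.665]
contact_force: [0.3, -0.8, -2.1]
grip_width: 55.6
```

Call:
{"op": "play_rows", "data": {
  "moves": [
    {"linear": [0,0,0],"turn": 0,"fingers": -1},
    {"linear": [0,0,0],"turn": 0,"fingers": -1}
  ]
}}

```text
time: 9.9
tool_pos: [673.4, 177.2, 163.1]
tcp_rot: [-3.141, 0.0, 1.664]
contact_force: [-0.3, -0.3, -1.9]
grip_width: 55.6
```

```bash
python3 - <<'E'
from h import *
o=bot.get_obs();print(o['tool_pos'],o['tcp_rot'],o['contact_force'],o['grip_width'],o['time'])
c,W=cap('side');np.save('sideW.npy',W);np.save('sideI.npy',c['pixels']);I=c['pixels']
K=c['mtx']
g=I.copy()
m=(W[...,0]>570)&(W[...,0]<760)&(W[...,1]>130)&(W[...,1]<235)&(W[...,2]>90)&(W[...,2]<260)
v,u=np.where(m);print(u.min(),u.max(),v.min(),v.max())
u0,u1,v0,v1=150,310,170,290
save('stage.png',I[v0:v1,u0:u1],5)
E
```

```text
[673.37622264 177.21623939 163.13629367] [-3.14113913e+00  1.89180859e-04  1.66397604e+00] [-0.29753888 -0.27673087 -1.87472598] 55.634964439219644 9.9
195 296 249 336
```

View pics/stage.png

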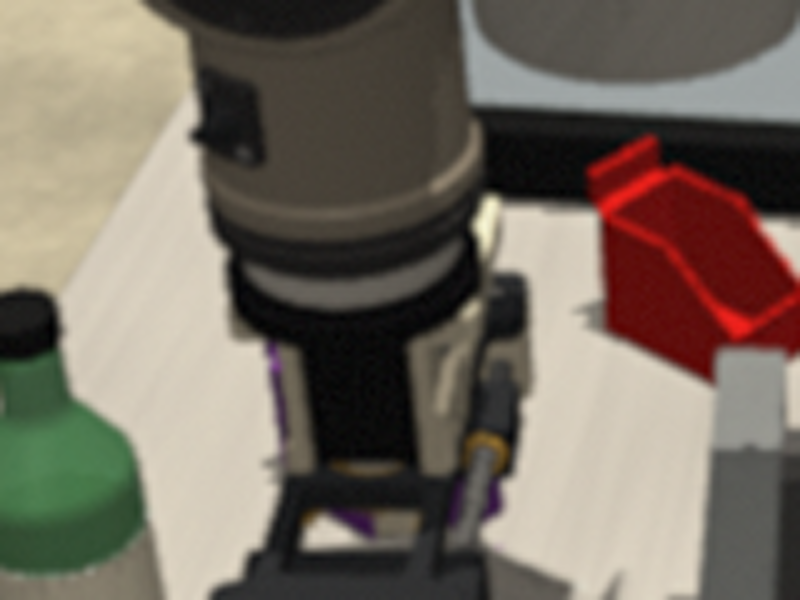

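```bash
python3 - <<'E'
from h import *
W=np.load('sideW.npy');I=np.load('sideI.npy')
save('stage2.png',I[260:400,160:320],5)
n=np.array([.9956,.0936,0]);t=np.array([-.0936,.9956,0])
p=np.array([673.4,177.2,0])
L=np.stack([-(W-p)@n,(W-p)@t,W[...,2]],-1)  # back, lateral, z rel TCP
m=(abs(L[...,0])<100)&(abs(L[...,1]-28)<5)&(L[...,2]>100)&(L[...,2]<215)
q=L[m];print(len(q),np.median(q[:,1]))
# rotate to find angle: bottom edge = lower hull
a=q[:,[0,2]]-np.array([0,182.1])
h=cv2.convexHull(a.astype(np.float32))[:,0];print(np.round(h,0).tolist())
# flange points
m=(L[...,0]>40)&(L[...,0]<100)&(abs(L[...,1])<26)&(L[...,2]>150)&(L[...,2]<210)
b=L[m];print(len(b),np.round(b[np.argsort(-b[:,0])][:40]-[0,0,182.1]).astype(int).tolist())
E
```

```text
778 29.445544574093322
[[100.0, 17.0], [95.0, 18.0], [29.0, 24.0], [-50.0, -9.0], [-52.0, -10.0], [-54.0, -11.0], [-51.0, -13.0], [-42.0, -18.0], [20.0, -53.0], [99.0, 16.0]]
451 [[100, -19, 16], [100, 8, 17], [100, -23, 17], [100, 6, 17], [100, -23, 15], [100, -26, 17], [99, 2, 15], [99, 0, 16], [99, -1, 17], [99, 23, 17], [99, -6, 15], [99, 23, 15], [99, -7, 16], [99, -10, 17], [99, -10, 16], [99, 18, 16], [99, 17, 14], [99, 16, 17], [99, -13, 17], [98, 13, 16], [98, -17, 16], [98, -20, 16], [98, 8, 16], [98, 8, 15], [98, 6, 17], [98, -23, 16], [98, 3, 16], [98, -26, 15], [98, 0, 16], [98, -2, 16], [98, 24, 16], [98, 22, 18], [97, 23, 17], [97, -6, 17], [97, -5, 15], [97, 19, 17], [97, -10, 16], [97, -12, 16], [97, 15, 16], [97, 13, 16]]
```

View pics/stage2.png

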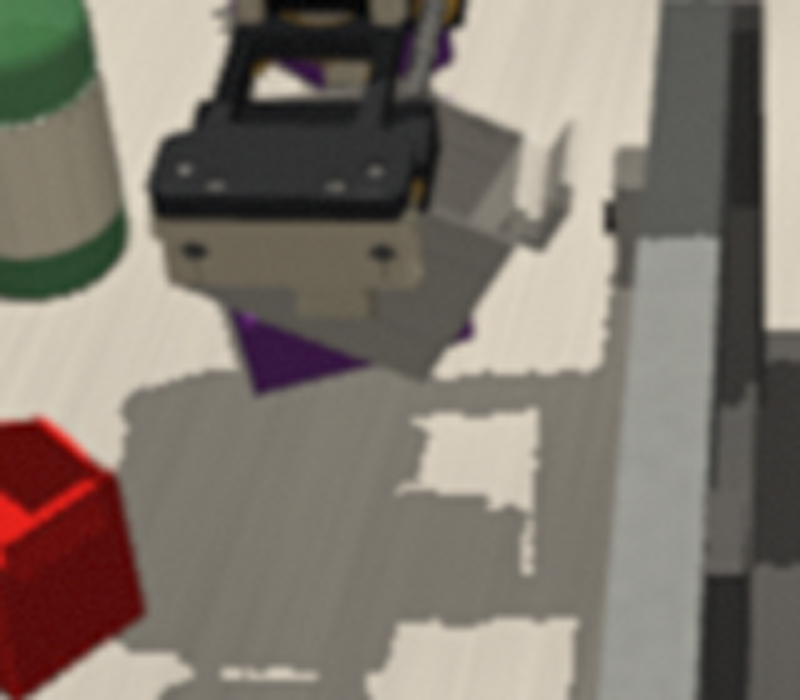

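```bash
cat >> h.py <<'E'
def caddy(W,p,n=np.array([.9956,.0936,0]),dump=False):
    """outline of near side wall, rel. grasp point: (back,up)"""
    t=np.array([-n[1],n[0],0]); p=np.array(p,float); g=p+[0,0,19]
    L=np.stack([-(W-g)@n,(W-g)@t,W[...,2]-g[2]],-1)
    m=(abs(L[...,0])<75)&(abs(L[...,1]-28)<5)&(L[...,2]>-75)&(L[...,2]<40)
    m=m&~((L[...,0]>45)&(L[...,2]>12))
    q=L[m][:,[0,2]]
    # bottom line: min z per back-bin between -40 and 10
    bx=np.arange(-42,10,3.); bz=[np.sort(q[abs(q[:,0]-x)<2.5][:,1])[:2].mean() for x in bx]
    f=np.polyfit(bx,bz,1)
    for _ in range(2):
        r=np.array(bz)-np.polyval(f,bx);k=abs(r)<2.5;f=np.polyfit(bx[k],np.array(bz)[k],1)
    zz=np.arange(-42,0,3.);zx=np.array([np.sort(q[abs(q[:,1]-z)<2.5][:,0])[-2:].mean() for z in zz])
    h=np.polyfit(zz,zx,1)
    for _ in range(2):
        r=zx-np.polyval(h,zz);k=abs(r)<2.5;h=np.polyfit(zz[k],zx[k],1)
    return np.degrees(np.arctan(-f[0])),f,np.degrees(np.arctan(h[0])),h,k.sum()
E
python3 - <<'E'
from h import *
W=np.load('sideW.npy')
a,f,b,h,k=caddy(W,[673.4,177.2,163.1]);print(a,f,b,h,k)
for d,g in ((a,0),(b,0)):
    t=np.radians(d)
    print('perp bottom',f[1]*np.cos(np.radians(a)),'perp back',h[1]*np.cos(np.radians(b)))
E
```

```text
28.734107773672807 [ -0.54825799 -39.82587415] 29.06963009589495 [ 0.5558988  50.34732496] 14
perp bottom -34.921721370869065 perp back 44.00506662625
perp bottom -34.921721370869065 perp back 44.00506662625
```

Call:
{"op": "play_rows", "data": {
  "moves": [
    {"linear": [5,0,40],"turn": 0,"fingers": -1},
    {"linear": [7,-20,80],"turn": 0,"fingers": -1},
    {"linear": [7,-65,80],"turn": 0,"fingers": -1},
    {"linear": [7,-110,80],"turn": 0,"fingers": -1},
    {"linear": [7,-155,80],"turn": 0,"fingers": -1},
    {"linear": [7,-200,80],"turn": 0,"fingers": -1},
    {"linear": [7,-245,80],"turn": -0.05,"fingers": -1},
    {"linear": [0,-290,80],"turn": -0.094,"fingers": -1}
  ]
}}

```text
time: 10.75
tool_pos: [673.4, -114.3, 245.0]
tcp_rot: [3.138, 0.001, 1.569]
contact_force: [-0.1, 0.8, -2.2]
grip_width: 55.9
```

Call:
{"op": "play_rows", "data": {
  "moves": [
    {"linear": [-30,-30,0],"turn": 0,"fingers": -1},
    {"linear": [-60,-60,0],"turn": 0,"fingers": -1},
    {"linear": [-95,-90,0],"turn": 0,"fingers": -1},
    {"linear": [-130,-125,0],"turn": 0,"fingers": -1},
    {"linear": [-160,-160,0],"turn": 0,"fingers": -1},
    {"linear": [-176,-205,0],"turn": 0,"fingers": -1},
    {"linear": [-176,-250,0],"turn": 0,"fingers": -1},
    {"linear": [-176,-295,0],"turn": 0,"fingers": -1}
  ]
}}

```text
time: 11.55
tool_pos: [496.3, -409.4, 246.0]
tcp_rot: [3.139, 0.003, 1.57]
contact_force: [1.0, -0.8, -1.8]
grip_width: 55.8
```

Call:
{"op": "play_rows", "data": {
  "moves": [
    {"linear": [0,-45,0],"turn": 0,"fingers": -1},
    {"linear": [0,-60,-40],"turn": 0,"fingers": -1},
    {"linear": [0,-60,-85],"turn": 0,"fingers": -1},
    {"linear": [0,-60,-130],"turn": 0,"fingers": -1},
    {"linear": [0,-60,-170],"turn": 0,"fingers": -1},
    {"linear": [0,-60,-182],"turn": 0,"fingers": -1},
    {"linear": [0,-60,-182],"turn": 0,"fingers": -1}
  ]
}}

```text
time: 12.25
tool_pos: [496.5, -466.7, 60.7]
tcp_rot: [-3.14, -0.001, 1.571]
contact_force: [-0.4, 0.2, -2.6]
grip_width: 55.8
```

Call:
{"op": "play_rows", "data": {
  "moves": [
    {"linear": [0,0,-4],"turn": 0,"fingers": -1},
    {"linear": [0,0,-8],"turn": 0,"fingers": -1},
    {"linear": [0,0,-11],"turn": 0,"fingers": -1},
    {"linear": [0,0,-14],"turn": 0,"fingers": -1},
    {"linear": [0,0,-16],"turn": 0,"fingers": -1},
    {"linear": [0,0,-16],"turn": 0,"fingers": -1}
  ]
}}

```text
time: 12.85
tool_pos: [496.7, -467.6, 48.4]
tcp_rot: [3.141, 0.002, 1.571]
contact_force: [-7.9, 3.1, 10.4]
grip_width: 55.9
```

Call:
{"op": "play_rows", "data": {
  "moves": [
    {"linear": [-1,0,-2],"turn": 0,"fingers": -1},
    {"linear": [-2,0,-4],"turn": 0,"fingers": -1},
    {"linear": [-2,0,-5],"turn": 0,"fingers": -1},
    {"linear": [-2,0,-5],"turn": 0,"fingers": -1}
  ]
}}

```text
time: 13.25
tool_pos: [495.2, -467.6, 43.6]
tcp_rot: [3.14, 0.003, 1.571]
contact_force: [-5.4, 2.8, 11.8]
grip_width: 55.6
```

Call:
{"op": "play_rows", "data": {
  "moves": [
    {"linear": [-8,0,10],"turn": 0,"fingers": -1},
    {"linear": [-12,0,45],"turn": 0,"fingers": -1},
    {"linear": [-12,0,95],"turn": 0,"fingers": -1},
    {"linear": [-8,20,140],"turn": 0,"fingers": -1},
    {"linear": [0,55,175],"turn": 0,"fingers": -1},
    {"linear": [0,95,203],"turn": 0,"fingers": -1},
    {"linear": [0,140,203],"turn": 0,"fingers": -1},
    {"linear": [30,175,203],"turn": 0,"fingers": -1}
  ]
}}

```text
time: 14.05
tool_pos: [522.2, -289.7, 245.2]
tcp_rot: [-3.141, 0.0, 1.569]
contact_force: [0.5, -0.5, -2.7]
grip_width: 56.0
```

Call:
{"op": "play_rows", "data": {
  "moves": [
    {"linear": [35,30,0],"turn": 0.094,"fingers": -1},
    {"linear": [70,60,0],"turn": 0.094,"fingers": -1},
    {"linear": [105,90,0],"turn": 0.094,"fingers": -1},
    {"linear": [135,125,0],"turn": 0.094,"fingers": -1},
    {"linear": [150,165,0],"turn": 0.094,"fingers": -1},
    {"linear": [153,210,0],"turn": 0.094,"fingers": -1},
    {"linear": [153,255,0],"turn": 0.094,"fingers": -1},
    {"linear": [153,300,0],"turn": 0.094,"fingers": -1}
  ]
}}

```text
time: 14.85
tool_pos: [677.6, 9.9, 243.6]
tcp_rot: [3.141, 0.0, 1.665]
contact_force: [1.0, 0.3, -2.7]
grip_width: 55.8
```

Call:
{"op": "play_rows", "data": {
  "moves": [
    {"linear": [0,45,0],"turn": 0,"fingers": -1},
    {"linear": [0,90,0],"turn": 0,"fingers": -1},
    {"linear": [0,135,0],"turn": 0,"fingers": -1},
    {"linear": [-2,165,-30],"turn": 0,"fingers": -1},
    {"linear": [-5,170,-60],"turn": 0,"fingers": -1},
    {"linear": [-5,170,-80],"turn": 0,"fingers": -1},
    {"linear": [-5,170,-80],"turn": 0,"fingers": -1},
    {"linear": [-5,170,-80],"turn": 0,"fingers": -1}
  ]
}}

```text
time: 15.65
tool_pos: [673.2, 178.0, 164.2]
tcp_rot: [3.141, -0.0, 1.665]
contact_force: [-0.9, -0.3, -1.6]
grip_width: 55.7
```

```bash
python3 - <<'E'
from h import *
o=bot.get_obs();print(o['tool_pos'],o['tcp_rot'],o['contact_force'],o['time'])
c,W=cap('side');np.save('sideW.npy',W);save('stage3.png',c['pixels'][260:400,160:320],5)
a,f,b,h,k=caddy(W,o['tool_pos']);print(a,f,b,h,k)
print('perp bottom',f[1]*np.cos(np.radians(a)),'perp back',h[1]*np.cos(np.radians(b)))
n=np.array([.9956,.0936,0]);t=np.array([-n[1],n[0],0]);g=o['tool_pos']+[0,0,19]
L=np.stack([-(W-g)@n,(W-g)@t,W[...,2]-g[2]],-1)
m=(L[...,0]>46)&(L[...,0]<82)&(abs(L[...,1])<30)&(L[...,2]>-25)&(L[...,2]<14)
q=L[m];print(len(q),np.round(cv2.convexHull(q[:,[0,2]].astype(np.float32))[:,0]).tolist(),np.percentile(q[:,1],[5,95]))
E
```

```text
[673.23259388 177.96342916 164.20220777] [ 3.14074972e+00 -1.12234656e-05  1.66471737e+00] [-0.86057384 -0.30226594 -1.63870998] 15.65
38.49907388112387 [ -0.79540953 -43.47983122] 49.64008598713259 [ 1.17666295 65.64358943] 5
perp bottom -34.02810807040549 perp back 42.50993157186584
378 [[75.0, 9.0], [75.0, 9.0], [74.0, 10.0], [72.0, 12.0], [46.0, 11.0], [46.0, 7.0], [46.0, 3.0], [46.0, -8.0], [47.0, -10.0], [62.0, -7.0], [74.0, 6.0], [75.0, 8.0]] [-23.67493257  27.68392096]
```

View pics/stage3.png

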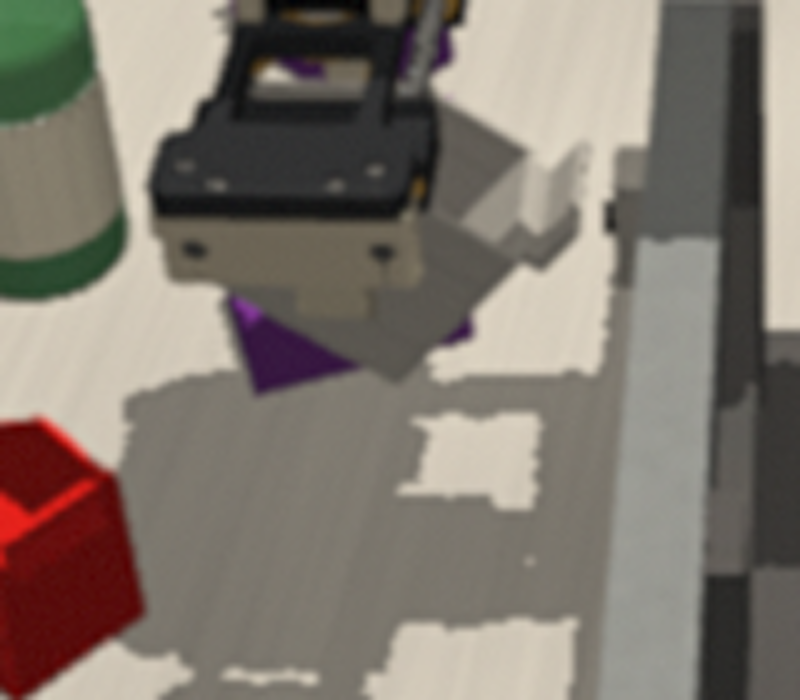

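```bash
python3 - <<'E'
from h import *
W=np.load('sideW.npy')
n=np.array([.9956,.0936,0]);t=np.array([-n[1],n[0],0]);g=np.array([673.2,178.0,183.2])
L=np.stack([-(W-g)@n,(W-g)@t,W[...,2]],-1)
m=(abs(L[...,1])<120)&(L[...,0]>70)&(L[...,0]<140)&(L[...,2]>192)&(L[...,2]<206)
q=L[m];print(len(q),np.median(q[:,2]))
for y in range(-100,101,25):
    s=q[abs(q[:,1]-y)<6];print(y,len(s),s[:,0].min().round(1) if len(s) else '',s[:,0].max().round(1) if len(s) else '')
m=(abs(L[...,1])<180)&(L[...,0]>30)&(L[...,0]<200)&(abs(L[...,2])<6);print('bench',np.median(L[m][:,2]))
m=(L[...,0]>70)&(L[...,0]<100)&(L[...,1]>-90)&(L[...,1]<-25)&(L[...,2]>100)&(L[...,2]<162)
print('stop',np.round(cv2.convexHull(L[m].astype(np.float32)[:,[0,1]])[:,0]).tolist(), L[m][:,2].max())
E
```

```text
1685 198.17327475500167
-100 89 95.2 130.8
-75 85 94.9 129.6
-50 67 94.5 118.6
-25 78 71.7 119.4
0 89 70.2 118.8
25 89 70.5 119.5
50 88 94.6 119.2
75 94 94.5 118.5
100 108 94.5 119.6
bench -0.536814211625142
stop [[90.0, -51.0], [89.0, -42.0], [89.0, -42.0], [87.0, -41.0], [82.0, -39.0], [80.0, -40.0], [76.0, -47.0], [75.0, -48.0], [75.0, -56.0], [79.0, -61.0], [84.0, -62.0], [86.0, -62.0], [90.0, -60.0]] 156.95596802444607
```

Call:
{"op": "play_rows", "data": {
  "moves": [
    {"linear": [-6,-0.6,-5],"turn": 0,"fingers": -1},
    {"linear": [-12,-1.1,-9],"turn": 0,"fingers": -1},
    {"linear": [-17,-1.6,-9],"turn": 0,"fingers": -1},
    {"linear": [-20,-1.9,-9],"turn": 0,"fingers": -1},
    {"linear": [-20,-1.9,-9],"turn": 0,"fingers": -1},
    {"linear": [-20,-1.9,-9],"turn": 0,"fingers": -1}
  ]
}}

```text
time: 16.3
tool_pos: [653.1, 176.4, 154.6]
tcp_rot: [3.141, -0.0, 1.665]
contact_force: [0.1, 0.8, -2.5]
grip_width: 55.6
```

Call:
{"op": "play_rows", "data": {
  "moves": [
    {"linear": [-2,-0.2,0],"turn": 0,"fingers": -1},
    {"linear": [-4,-0.4,0],"turn": 0,"fingers": -1},
    {"linear": [-6,-0.6,0],"turn": 0,"fingers": -1},
    {"linear": [-6,-0.6,0],"turn": 0,"fingers": -1}
  ]
}}

```text
time: 16.7
tool_pos: [646.7, 175.8, 154.2]
tcp_rot: [-3.141, -0.0, 1.665]
contact_force: [0.1, -0.4, -1.8]
grip_width: 55.9
```

Call:
{"op": "play_rows", "data": {
  "moves": [
    {"linear": [-1.5,-0.1,0],"turn": 0,"fingers": -1},
    {"linear": [-3,-0.3,0],"turn": 0,"fingers": -1},
    {"linear": [-3,-0.3,0],"turn": 0,"fingers": -1}
  ]
}}

```text
time: 17.0
tool_pos: [643.8, 175.5, 154.2]
tcp_rot: [-3.141, -0.0, 1.665]
contact_force: [-0.2, 0.4, -2.8]
grip_width: 55.8
```

Call:
{"op": "play_rows", "data": {
  "moves": [
    {"linear": [-0.7,-0.1,1.5],"turn": 0,"fingers": -1},
    {"linear": [-1.8,-0.2,3],"turn": 0,"fingers": -1},
    {"linear": [-3,-0.3,4.5],"turn": 0,"fingers": -1},
    {"linear": [-4,-0.4,5.5],"turn": 0,"fingers": -1},
    {"linear": [-4,-0.4,5.5],"turn": 0,"fingers": -1}
  ]
}}

```text
time: 17.5
tool_pos: [639.9, 175.1, 160.0]
tcp_rot: [3.141, -0.0, 1.665]
contact_force: [-0.2, 0.3, -2.6]
grip_width: 56.0
```

Call:
{"op": "play_rows", "data": {
  "moves": [
    {"linear": [-1.5,-0.1,0],"turn": 0,"fingers": -1},
    {"linear": [-3,-0.3,0],"turn": 0,"fingers": -1},
    {"linear": [-3,-0.3,0],"turn": 0,"fingers": -1}
  ]
}}

```text
time: 17.8
tool_pos: [636.7, 174.8, 159.6]
tcp_rot: [-3.141, -0.0, 1.665]
contact_force: [0.8, -0.4, -2.3]
grip_width: 55.6
```

Call:
{"op": "play_rows", "data": {
  "moves": [
    {"linear": [-1,-0.1,0],"turn": 0,"fingers": -1},
    {"linear": [-2,-0.2,0],"turn": 0,"fingers": -1},
    {"linear": [-2,-0.2,0],"turn": 0,"fingers": -1},
    {"linear": [-2,-0.2,-0.5],"turn": 0,"fingers": -1},
    {"linear": [-2,-0.2,-1],"turn": 0,"fingers": -1},
    {"linear": [-2,-0.2,-1],"turn": 0,"fingers": -1}
  ]
}}

```text
time: 18.4
tool_pos: [634.9, 174.6, 158.5]
tcp_rot: [-3.141, -0.0, 1.665]
contact_force: [0.3, -0.2, -3.5]
grip_width: 55.6
```

```bash
python3 - <<'E'
from h import *
o=bot.get_obs();print(o['tool_pos'],o['contact_force'],o['moment'],o['time'])
c,W=cap('side');np.save('sideW.npy',W);save('ins.png',c['pixels'][270:390,190:330],5)
a,f,b,h,k=caddy(W,o['tool_pos']);print(a,f,b,h,k)
print('perp bottom',f[1]*np.cos(np.radians(a)),'perp back',h[1]*np.cos(np.radians(b)))
E
```

```text
[634.91746453 174.57054241 158.53570242] [ 0.28859423 -0.21512056 -3.49874034] [ 0.05149032 -0.00814768 -0.00765697] 18.4h.py:20: RuntimeWarning: Mean of empty slice.
  bx=np.arange(-42,10,3.); bz=[np.sort(q[abs(q[:,0]-x)<2.5][:,1])[:2].mean() for x in bx]
  ret = ret.dtype.type(ret / rcount)
Traceback (most recent call last):
  File "h.py", line 23, in caddy
    r=np.array(bz)-np.polyval(f,bx);k=abs(r)<2.5;f=np.polyfit(bx[k],np.array(bz)[k],1)
                                                   ~~~~~~~~~~^^^^^^^^^^^^^^^^^^^^^^^^^
TypeError: expected non-empty vector for x
```

View pics/ins.png

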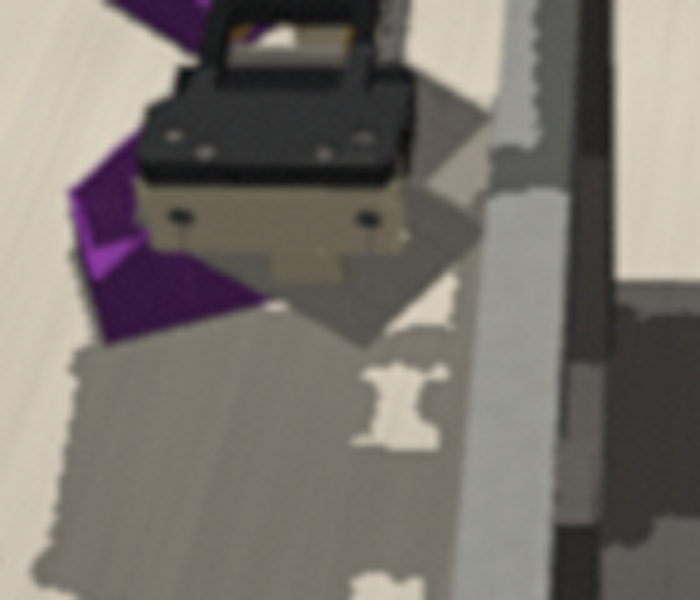

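Call:
{"op": "play_rows", "data": {
  "moves": [
    {"linear": [-0.5,0,-1.5],"turn": 0,"fingers": -1},
    {"linear": [-1,-0.1,-3],"turn": 0,"fingers": -1},
    {"linear": [-1.4,-0.1,-4.5],"turn": 0,"fingers": -1},
    {"linear": [-1.4,-0.1,-4.5],"turn": 0,"fingers": -1}
  ]
}}

```text
time: 18.85
tool_pos: [635.0, 174.6, 156.0]
tcp_rot: [3.137, -0.0, 1.665]
contact_force: [3.3, 0.1, 4.3]
grip_width: 55.5
```

Call:
{"op": "play_rows", "data": {
  "moves": [
    {"linear": [0.5,0,-1],"turn": 0,"fingers": -1},
    {"linear": [0.5,0,-2],"turn": 0,"fingers": -1},
    {"linear": [0.5,0,-2],"turn": 0,"fingers": -1}
  ]
}}

```text
time: 19.15
tool_pos: [635.4, 174.6, 154.1]
tcp_rot: [3.137, -0.0, 1.665]
contact_force: [2.0, -0.2, 5.9]
grip_width: 55.9
```

Call:
{"op": "play_rows", "data": {
  "moves": [
    {"linear": [0,0,-1],"turn": 0,"fingers": -1},
    {"linear": [0,0,-2],"turn": 0,"fingers": -1},
    {"linear": [0,0,-3],"turn": 0,"fingers": -1},
    {"linear": [0,0,-3],"turn": 0,"fingers": -1}
  ]
}}

```text
time: 19.55
tool_pos: [635.8, 174.7, 151.3]
tcp_rot: [3.136, -0.0, 1.665]
contact_force: [3.4, -0.1, 4.5]
grip_width: 55.8
```

```bash
python3 - <<'E'
from h import *
o=bot.get_obs();print(o['tool_pos'],o['contact_force'],o['time'])
c,W=cap('side');np.save('sideW.npy',W)
n=np.array([.9956,.0936,0]);t=np.array([-n[1],n[0],0]);g=o['tool_pos']+[0,0,19]
L=np.stack([-(W-g)@n,(W-g)@t,W[...,2]-g[2]],-1)
m=(abs(L[...,0])<75)&(abs(L[...,1]-28)<5)&(L[...,2]>-75)&(L[...,2]<0)
q=L[m][:,[0,2]]
for x in range(-50,30,5):
    s=q[abs(q[:,0]-x)<2.5]; print(x,len(s),s[:,1].min().round(1) if len(s) else '',end=' | ')
E
```

```text
[635.77460405 174.6593837  151.27351132] [ 3.40565231 -0.09858216  4.50703603] 19.55
-50 0  | -45 0  | -40 3 -14.2 | -35 9 -16.7 | -30 13 -19.9 | -25 18 -27.3 | -20 22 -25.6 | -15 18 -29.2 | -10 13 -33.2 | -5 17 -35.6 | 0 23 -40.6 | 5 25 -42.3 | 10 44 -46.4 | 15 51 -49.8 | 20 48 -51.8 | 25 39 -41.4 |
```

Call:
{"op": "play_rows", "data": {
  "moves": [
    {"linear": [-0.4,0,-1],"turn": 0,"fingers": -1},
    {"linear": [-0.8,-0.1,-2],"turn": 0,"fingers": -1},
    {"linear": [-1.2,-0.1,-3],"turn": 0,"fingers": -1},
    {"linear": [-1.6,-0.1,-4],"turn": 0,"fingers": -1},
    {"linear": [-1.6,-0.1,-4],"turn": 0,"fingers": -1}
  ]
}}

```text
time: 20.1
tool_pos: [634.4, 174.6, 147.4]
tcp_rot: [3.135, -0.0, 1.665]
contact_force: [4.3, 0.3, 6.0]
grip_width: 55.6
```

Call:
{"op": "play_rows", "data": {
  "moves": [
    {"linear": [-0.3,0,-1],"turn": 0,"fingers": -1},
    {"linear": [-0.6,-0.1,-2],"turn": 0,"fingers": -1},
    {"linear": [-0.9,-0.1,-3],"turn": 0,"fingers": -1},
    {"linear": [-0.9,-0.1,-3],"turn": 0,"fingers": -1}
  ]
}}

```text
time: 20.5
tool_pos: [633.6, 174.4, 144.3]
tcp_rot: [3.135, -0.0, 1.665]
contact_force: [3.5, 1.1, 6.1]
grip_width: 55.6
```

Call:
{"op": "play_rows", "data": {
  "moves": [
    {"linear": [-0.3,0,-1],"turn": 0,"fingers": -1},
    {"linear": [-0.6,-0.1,-2],"turn": 0,"fingers": -1},
    {"linear": [-0.9,-0.1,-3],"turn": 0,"fingers": -1},
    {"linear": [-1.2,-0.1,-4],"turn": 0,"fingers": -1},
    {"linear": [-1.2,-0.1,-4],"turn": 0,"fingers": -1}
  ]
}}

```text
time: 21.0
tool_pos: [632.3, 174.4, 140.3]
tcp_rot: [3.136, -0.0, 1.665]
contact_force: [4.1, -0.0, 4.5]
grip_width: 56.0
```

Call:
{"op": "play_rows", "data": {
  "moves": [
    {"linear": [-0.3,0,-1],"turn": 0,"fingers": -1},
    {"linear": [-0.6,-0.1,-2],"turn": 0,"fingers": -1},
    {"linear": [-0.9,-0.1,-3],"turn": 0,"fingers": -1},
    {"linear": [-0.9,-0.1,-3],"turn": 0,"fingers": -1}
  ]
}}

```text
time: 21.4
tool_pos: [631.4, 174.3, 137.2]
tcp_rot: [3.136, -0.0, 1.665]
contact_force: [3.9, 0.4, 4.1]
grip_width: 56.0
```

```bash
cat > m.py <<'E'
from h import *
o=bot.get_obs();print(o['tool_pos'],o['contact_force'],o['time'])
c,W=cap('side');np.save('sideW.npy',W);np.save('sideI.npy',c['pixels'])
n=np.array([.9956,.0936,0]);t=np.array([-n[1],n[0],0]);g=o['tool_pos']+[0,0,19]
L=np.stack([-(W-g)@n,(W-g)@t,W[...,2]-g[2]],-1)
m=(abs(L[...,0])<75)&(abs(L[...,1]-28)<5)&(L[...,2]>-75)&(L[...,2]<0)
q=L[m][:,[0,2]];B=[]
for x in range(-50,45,5):
    s=q[abs(q[:,0]-x)<2.5]
    if len(s)>2: B.append((x,s[:,1].min().round(1)))
print(B)
m=(abs(L[...,1])<120)&(abs(L[...,1])>30)&(L[...,0]>25)&(L[...,0]<90)&(W[...,2]>192)&(W[...,2]<206)
q=L[m];print('face',[q[abs(q[:,1]-y)<8][:,0].min().round(1) for y in (-100,-80,60,80,100)])
E
python3 m.py
```

```text
[631.35581948 174.25519403 137.19834963] [3.90301064 0.36931883 4.12398436] 21.4
[(-50, np.float64(-14.4)), (-45, np.float64(-15.6)), (-40, np.float64(-18.5)), (-35, np.float64(-21.2)), (-30, np.float64(-24.0)), (-25, np.float64(-25.6)), (-20, np.float64(-28.4)), (-15, np.float64(-26.1)), (-10, np.float64(-29.2)), (-5, np.float64(-31.1)), (0, np.float64(-34.2)), (5, np.float64(-35.0)), (10, np.float64(-38.7)), (15, np.float64(-43.2)), (20, np.float64(-42.3)), (25, np.float64(-44.3)), (30, np.float64(-45.5)), (35, np.float64(-32.8)), (40, np.float64(-23.3))]
face [np.float64(53.2), np.float64(34.2), np.float64(52.8), np.float64(25.5), np.float64(52.7)]
```

Call:
{"op": "play_rows", "data": {
  "moves": [
    {"linear": [-0.2,0,-1],"turn": 0,"fingers": -1},
    {"linear": [-0.5,0,-2],"turn": 0,"fingers": -1},
    {"linear": [-0.8,-0.1,-3],"turn": 0,"fingers": -1},
    {"linear": [-1.1,-0.1,-4],"turn": 0,"fingers": -1},
    {"linear": [-1.5,-0.1,-5],"turn": 0,"fingers": -1},
    {"linear": [-1.5,-0.1,-5],"turn": 0,"fingers": -1}
  ]
}}

```text
time: 22.05
tool_pos: [630.4, 174.2, 132.3]
tcp_rot: [3.134, -0.0, 1.665]
contact_force: [5.8, 1.1, 4.9]
grip_width: 56.1
```

Call:
{"op": "play_rows", "data": {
  "moves": [
    {"linear": [-0.3,0,-1],"turn": 0,"fingers": -1},
    {"linear": [-0.6,-0.1,-2],"turn": 0,"fingers": -1},
    {"linear": [-1,-0.1,-3],"turn": 0,"fingers": -1},
    {"linear": [-1.4,-0.1,-4],"turn": 0,"fingers": -1},
    {"linear": [-1.8,-0.2,-5],"turn": 0,"fingers": -1},
    {"linear": [-1.8,-0.2,-5],"turn": 0,"fingers": -1}
  ]
}}

```text
time: 22.65
tool_pos: [629.2, 174.1, 127.4]
tcp_rot: [3.133, -0.001, 1.665]
contact_force: [7.8, 0.5, 4.0]
grip_width: 56.0
```

```bash
python3 m.py
```

```text
[629.1636408  174.07713221 127.39895845] [7.83041021 0.50853037 4.02906804] 22.65
[(-50, np.float64(-20.0)), (-45, np.float64(-24.2)), (-40, np.float64(-22.6)), (-35, np.float64(-25.4)), (-30, np.float64(-24.0)), (-25, np.float64(-27.6)), (-20, np.float64(-26.5)), (-15, np.float64(-28.6)), (-10, np.float64(-29.9)), (-5, np.float64(-30.2)), (0, np.float64(-33.9)), (5, np.float64(-33.6)), (10, np.float64(-33.3)), (15, np.float64(-35.7)), (20, np.float64(-37.0)), (25, np.float64(-36.5)), (30, np.float64(-39.5)), (35, np.float64(-39.6)), (40, np.float64(-28.7))]
face [np.float64(51.1), np.float64(30.3), np.float64(34.1), np.float64(25.9), np.float64(50.3)]
```

Call:
{"op": "play_rows", "data": {
  "moves": [
    {"linear": [0.3,0,-1],"turn": 0,"fingers": -1},
    {"linear": [0.3,0,-2],"turn": 0,"fingers": -1},
    {"linear": [0.2,0,-3],"turn": 0,"fingers": -1},
    {"linear": [0.2,0,-4],"turn": 0,"fingers": -1},
    {"linear": [0,0,-5],"turn": 0,"fingers": -1},
    {"linear": [0,0,-5],"turn": 0,"fingers": -1}
  ]
}}

```text
time: 23.3
tool_pos: [627.7, 173.9, 121.9]
tcp_rot: [3.137, -0.0, 1.665]
contact_force: [3.8, 0.1, 5.3]
grip_width: 55.9
```

Call:
{"op": "play_rows", "data": {
  "moves": [
    {"linear": [-0.4,0,-1],"turn": 0,"fingers": -1},
    {"linear": [-0.8,-0.1,-2],"turn": 0,"fingers": -1},
    {"linear": [-1.3,-0.1,-3],"turn": 0,"fingers": -1},
    {"linear": [-1.3,-0.1,-3],"turn": 0,"fingers": -1}
  ]
}}

```text
time: 23.7
tool_pos: [626.6, 173.8, 118.9]
tcp_rot: [3.136, -0.0, 1.665]
contact_force: [4.8, 0.6, 4.5]
grip_width: 55.8
```

```bash
python3 m.py
```

```text
[626.6323646  173.81044426 118.89026905] [4.80897466 0.61927343 4.51334837] 23.7
[(-45, np.float64(-25.3)), (-40, np.float64(-25.6)), (-35, np.float64(-27.5)), (-30, np.float64(-28.3)), (-25, np.float64(-27.0)), (-20, np.float64(-26.8)), (-15, np.float64(-27.9)), (-10, np.float64(-29.8)), (-5, np.float64(-29.0)), (0, np.float64(-28.8)), (5, np.float64(-30.0)), (10, np.float64(-31.7)), (15, np.float64(-30.0)), (20, np.float64(-32.1)), (25, np.float64(-32.2)), (30, np.float64(-34.6)), (35, np.float64(-33.4)), (40, np.float64(-33.0))]
face [np.float64(48.3), np.float64(26.0), np.float64(34.5), np.float64(25.0), np.float64(47.7)]
```

Call:
{"op": "play_rows", "data": {
  "moves": [
    {"linear": [-0.2,0,-1],"turn": 0,"fingers": -1},
    {"linear": [-0.5,0,-2],"turn": 0,"fingers": -1},
    {"linear": [-0.8,-0.1,-3],"turn": 0,"fingers": -1},
    {"linear": [-0.8,-0.1,-3],"turn": 0,"fingers": -1}
  ]
}}

```text
time: 24.15
tool_pos: [625.2, 173.7, 115.5]
tcp_rot: [3.138, -0.0, 1.665]
contact_force: [3.3, -0.2, 4.7]
grip_width: 55.6
```

```bash
python3 m.py
```

```text
[625.20238562 173.68838888 115.51874524] [ 3.2746274  -0.22729434  4.68146224] 24.15
[(-45, np.float64(-26.6)), (-40, np.float64(-26.8)), (-35, np.float64(-30.5)), (-30, np.float64(-29.8)), (-25, np.float64(-30.4)), (-20, np.float64(-27.9)), (-15, np.float64(-27.4)), (-10, np.float64(-28.6)), (-5, np.float64(-28.2)), (0, np.float64(-29.8)), (5, np.float64(-31.2)), (10, np.float64(-30.3)), (15, np.float64(-30.2)), (20, np.float64(-29.3)), (25, np.float64(-30.9)), (30, np.float64(-30.5)), (35, np.float64(-30.7)), (40, np.float64(-16.8))]
face [np.float64(47.1), np.float64(25.9), np.float64(34.3), np.float64(26.2), np.float64(27.4)]
```

Call:
{"op": "play_rows", "data": {
  "moves": [
    {"linear": [-0.3,0,-0.7],"turn": 0,"fingers": -1},
    {"linear": [-0.6,-0.1,-1.4],"turn": 0,"fingers": -1},
    {"linear": [-0.9,-0.1,-2],"turn": 0,"fingers": -1},
    {"linear": [-0.9,-0.1,-2],"turn": 0,"fingers": -1}
  ]
}}

```text
time: 24.6
tool_pos: [624.3, 173.6, 113.6]
tcp_rot: [3.138, -0.0, 1.665]
contact_force: [4.0, 0.8, 4.3]
grip_width: 55.8
```

```bash
python3 m.py; python3 -c "
from h import *
save('lvl.png',np.load('sideI.npy')[280:400,190:330],5)"
```

```text
[624.3332887  173.60639734 113.58950789] [3.97287567 0.77234575 4.34803091] 24.6
[(-45, np.float64(-30.7)), (-40, np.float64(-29.9)), (-35, np.float64(-29.5)), (-30, np.float64(-29.6)), (-25, np.float64(-30.8)), (-20, np.float64(-29.4)), (-15, np.float64(-27.3)), (-10, np.float64(-29.0)), (-5, np.float64(-28.8)), (0, np.float64(-29.3)), (5, np.float64(-27.8)), (10, np.float64(-29.3)), (15, np.float64(-29.1)), (20, np.float64(-28.9)), (25, np.float64(-32.2)), (30, np.float64(-32.5)), (35, np.float64(-32.0))]
face [np.float64(46.1), np.float64(25.2), np.float64(34.9), np.float64(28.4), np.float64(25.2)]
```

View pics/lvl.png

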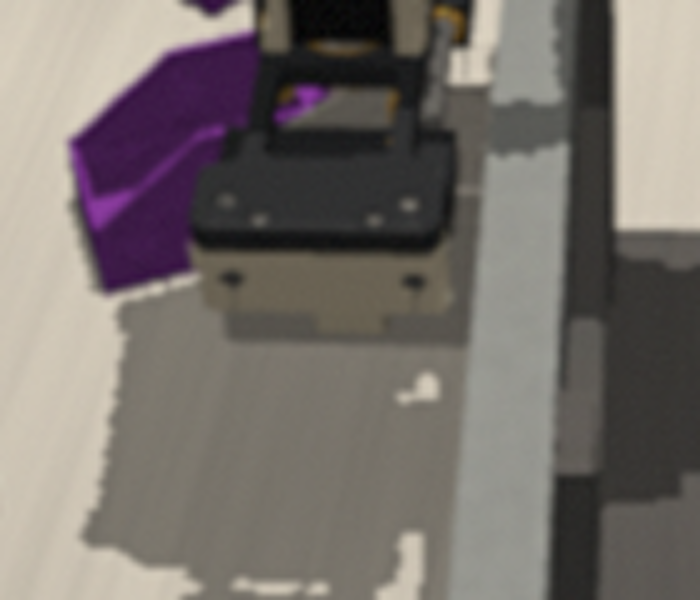

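Call:
{"op": "play_rows", "data": {
  "moves": [
    {"linear": [0,0,-0.5],"turn": 0,"fingers": -1},
    {"linear": [0,0,-0.8],"turn": 0,"fingers": -1},
    {"linear": [0,0,-0.8],"turn": 0,"fingers": -1}
  ]
}}

```text
time: 24.95
tool_pos: [624.0, 173.6, 112.9]
tcp_rot: [3.139, -0.0, 1.665]
contact_force: [2.6, -0.0, 6.2]
grip_width: 55.7
```

Call:
{"op": "play_rows", "data": {
  "moves": [
    {"linear": [0.5,0,1.2],"turn": 0,"fingers": -1},
    {"linear": [0.6,-1,1.2],"turn": 0,"fingers": -1},
    {"linear": [0.8,-3,1.2],"turn": 0,"fingers": -1},
    {"linear": [0.9,-5,1.2],"turn": 0,"fingers": -1},
    {"linear": [1.1,-7,1.2],"turn": 0,"fingers": -1},
    {"linear": [1.2,-8,1.2],"turn": 0,"fingers": -1},
    {"linear": [1.2,-8,1.2],"turn": 0,"fingers": -1}
  ]
}}

```text
time: 25.65
tool_pos: [624.7, 165.9, 112.9]
tcp_rot: [3.141, -0.001, 1.665]
contact_force: [3.6, 2.7, 2.4]
grip_width: 56.0
```

Call:
{"op": "play_rows", "data": {
  "moves": [
    {"linear": [0.1,-0.5,0],"turn": 0,"fingers": -1},
    {"linear": [0.1,-1,0],"turn": 0,"fingers": -1},
    {"linear": [0.2,-1.5,0],"turn": 0,"fingers": -1},
    {"linear": [0.2,-1.5,0],"turn": 0,"fingers": -1}
  ]
}}

```text
time: 26.05
tool_pos: [624.8, 164.5, 112.8]
tcp_rot: [3.141, -0.001, 1.665]
contact_force: [3.6, 5.0, 1.8]
grip_width: 56.3
```

Call:
{"op": "play_rows", "data": {
  "moves": [
    {"linear": [0,-0.5,0],"turn": 0,"fingers": -1},
    {"linear": [0.1,-1,0],"turn": 0,"fingers": -1},
    {"linear": [0.1,-1,0],"turn": 0,"fingers": -1}
  ]
}}

```text
time: 26.35
tool_pos: [624.9, 163.5, 112.8]
tcp_rot: [3.141, -0.001, 1.665]
contact_force: [1.6, 4.9, 2.2]
grip_width: 56.0
```

Call:
{"op": "play_rows", "data": {
  "moves": [
    {"linear": [0,-0.4,0],"turn": 0,"fingers": -1},
    {"linear": [0.1,-0.8,0],"turn": 0,"fingers": -1},
    {"linear": [0.1,-0.8,0],"turn": 0,"fingers": -1}
  ]
}}

```text
time: 26.65
tool_pos: [624.9, 162.7, 112.8]
tcp_rot: [3.141, -0.001, 1.665]
contact_force: [2.2, 4.3, 2.8]
grip_width: 55.9
```

Call:
{"op": "play_rows", "data": {
  "moves": [
    {"linear": [0,-0.4,0],"turn": 0,"fingers": -1},
    {"linear": [0.1,-0.8,0],"turn": 0,"fingers": -1},
    {"linear": [0.1,-0.8,0],"turn": 0,"fingers": -1}
  ]
}}

```text
time: 26.95
tool_pos: [625.0, 161.9, 112.8]
tcp_rot: [3.141, -0.001, 1.665]
contact_force: [2.4, 4.5, 2.0]
grip_width: 56.2
```

Call:
{"op": "play_rows", "data": {
  "moves": [
    {"linear": [0,-0.4,0],"turn": 0,"fingers": -1},
    {"linear": [0.1,-0.8,0],"turn": 0,"fingers": -1},
    {"linear": [0.1,-0.8,0],"turn": 0,"fingers": -1}
  ]
}}

```text
time: 27.25
tool_pos: [625.1, 161.1, 112.8]
tcp_rot: [3.141, -0.001, 1.665]
contact_force: [2.4, 4.2, 3.3]
grip_width: 56.3
```

Call:
{"op": "play_rows", "data": {
  "moves": [
    {"linear": [0,-0.4,0],"turn": 0,"fingers": -1},
    {"linear": [0.1,-0.8,0],"turn": 0,"fingers": -1},
    {"linear": [0.1,-0.8,0],"turn": 0,"fingers": -1}
  ]
}}

```text
time: 27.55
tool_pos: [625.2, 160.3, 112.8]
tcp_rot: [3.141, -0.001, 1.665]
contact_force: [3.6, 5.1, 2.7]
grip_width: 55.9
```

Call:
{"op": "play_rows", "data": {
  "moves": [
    {"linear": [0,-0.4,0],"turn": 0,"fingers": -1},
    {"linear": [0.1,-0.8,0],"turn": 0,"fingers": -1},
    {"linear": [0.1,-0.8,0],"turn": 0,"fingers": -1}
  ]
}}

```text
time: 27.85
tool_pos: [625.3, 159.4, 112.8]
tcp_rot: [3.141, -0.001, 1.665]
contact_force: [3.1, 4.5, 3.3]
grip_width: 55.7
```

```bash
python3 - <<'E'
from h import *
o=bot.get_obs();print(o['tool_pos'],o['contact_force'])
c,W=cap('side')
n=np.array([.9956,.0936,0]);t=np.array([-n[1],n[0],0]);g=o['tool_pos']+[0,0,19]
L=np.stack([-(W-g)@n,(W-g)@t,W[...,2]],-1)
# stop visible? points near face height 100-160, lateral -70..-20
m=(L[...,0]>20)&(L[...,0]<48)&(L[...,1]>-80)&(L[...,1]<-20)&(W[...,2]>90)&(W[...,2]<165)
q=L[m];print(len(q),np.round(q[np.argsort(-q[:,1])][:30]).astype(int).tolist())
m=(abs(L[...,0])<42)&(abs(L[...,1]-28)<5)&(W[...,2]>100)&(W[...,2]<135);print('near wall lateral',np.median(L[m][:,1]))
k=W[...,2];
d,V=cap('top');T=np.stack([-(V-g)@n,(V-g)@t,V[...,2]],-1)
m=(T[...,0]>20)&(T[...,0]<48)&(T[...,1]>-90)&(T[...,1]<45)&(V[...,2]>90)&(V[...,2]<190)
q=T[m];print(len(q),np.round(q[np.argsort(-q[:,1])][:60]).astype(int).tolist())
E
```

```text
[625.26287808 159.4399542  112.82763109] [3.12561792 4.51060502 3.26910701]
107 [[33, -21, 147], [40, -21, 152], [34, -22, 133], [31, -22, 149], [31, -22, 144], [33, -22, 165], [31, -22, 132], [33, -22, 158], [36, -22, 151], [33, -22, 142], [31, -22, 160], [36, -22, 128], [37, -22, 128], [37, -22, 164], [32, -22, 134], [36, -22, 139], [37, -22, 132], [28, -23, 157], [32, -23, 164], [33, -23, 162], [32, -23, 136], [31, -23, 146], [33, -23, 155], [34, -23, 129], [26, -23, 157], [34, -23, 146], [40, -23, 162], [26, -23, 155], [36, -23, 129], [30, -23, 127]]
near wall lateral 29.533009370189717
153 [[36, 44, 184], [36, 42, 183], [36, 32, 189], [31, 29, 180], [36, 29, 189], [34, 28, 190], [33, 28, 183], [30, 28, 184], [22, 25, 190], [27, 5, 103], [29, 5, 104], [24, 5, 106], [26, 5, 107], [20, 5, 106], [22, 4, 109], [22, 3, 103], [24, 3, 105], [28, 3, 107], [26, 3, 107], [22, 1, 104], [24, 1, 105], [26, 1, 105], [28, 1, 108], [21, 1, 107], [28, 0, 105], [22, 0, 104], [26, 0, 105], [24, -1, 106], [21, -2, 109], [24, -2, 102], [28, -2, 105], [26, -3, 106], [21, -3, 106], [23, -4, 111], [24, -4, 103], [26, -4, 106], [29, -5, 108], [23, -5, 108], [21, -5, 109], [28, -6, 104], [23, -6, 105], [21, -7, 106], [27, -7, 108], [26, -8, 103], [22, -8, 104], [28, -8, 105], [21, -8, 105], [25, -8, 107], [26, -10, 104], [21, -10, 104], [29, -10, 106], [25, -10, 106], [23, -11, 109], [26, -11, 102], [23, -12, 104], [25, -12, 105], [29, -12, 108], [22, -12, 108], [23, -13, 103], [29, -14, 105]]
```

Call:
{"op": "play_rows", "data": {
  "moves": [
    {"linear": [0,-0.5,0],"turn": 0,"fingers": -1},
    {"linear": [0.1,-1,0],"turn": 0,"fingers": -1},
    {"linear": [0.1,-1.5,0],"turn": 0,"fingers": -1},
    {"linear": [0.1,-1.5,0],"turn": 0,"fingers": -1}
  ]
}}

```text
time: 28.35
tool_pos: [625.4, 157.9, 112.8]
tcp_rot: [3.141, -0.001, 1.665]
contact_force: [2.8, 4.5, 2.7]
grip_width: 55.8
```

Call:
{"op": "play_rows", "data": {
  "moves": [
    {"linear": [0,-0.4,0],"turn": 0,"fingers": -1},
    {"linear": [0.1,-0.8,0],"turn": 0,"fingers": -1},
    {"linear": [0.1,-0.8,0],"turn": 0,"fingers": -1}
  ]
}}

```text
time: 28.65
tool_pos: [625.5, 157.2, 112.8]
tcp_rot: [3.141, -0.001, 1.665]
contact_force: [2.4, 4.0, 2.9]
grip_width: 55.7
```

Call:
{"op": "play_rows", "data": {
  "moves": [
    {"linear": [0,-0.4,0],"turn": 0,"fingers": -1},
    {"linear": [0.1,-0.8,0],"turn": 0,"fingers": -1},
    {"linear": [0.1,-0.8,0],"turn": 0,"fingers": -1}
  ]
}}

```text
time: 28.95
tool_pos: [625.5, 157.2, 112.9]
tcp_rot: [3.141, -0.002, 1.665]
contact_force: [2.2, 7.7, 2.3]
grip_width: 55.7
```

Call:
{"op": "play_rows", "data": {
  "moves": [
    {"linear": [0,0.8,0],"turn": 0,"fingers": -1},
    {"linear": [0,0.8,0],"turn": 0,"fingers": -1}
  ]
}}

```text
time: 29.15
tool_pos: [625.5, 157.2, 112.8]
tcp_rot: [3.141, -0.001, 1.665]
contact_force: [0.6, 5.3, 3.0]
grip_width: 55.7
```

Call:
{"op": "play_rows", "data": {
  "moves": [
    {"linear": [0,0,0],"turn": 0,"fingers": 0.24},
    {"linear": [0,0,0],"turn": 0,"fingers": 0.28},
    {"linear": [0,0,0],"turn": 0,"fingers": 0.34},
    {"linear": [0,0,0],"turn": 0,"fingers": 0.4},
    {"linear": [0,0,0],"turn": 0,"fingers": 0.5},
    {"linear": [0,0,0],"turn": 0,"fingers": 0.5}
  ]
}}

```text
time: 29.75
tool_pos: [625.3, 156.5, 112.4]
tcp_rot: [-3.141, 0.0, 1.665]
contact_force: [-0.1, 0.2, 0.8]
grip_width: 68.4
```

```bash
python3 m.py; python3 -c "
from h import *
save('rel.png',np.load('sideI.npy')[280:400,190:330],5)"
```

```text
[625.33858546 156.50012548 112.44188504] [-0.12867335  0.21578541  0.7700203 ] 29.75
[(-45, np.float64(-31.9)), (-40, np.float64(-32.1)), (-35, np.float64(-31.7)), (-30, np.float64(-31.2)), (-25, np.float64(-31.1)), (-20, np.float64(-30.1)), (-15, np.float64(-32.2)), (-10, np.float64(-30.9)), (10, np.float64(-29.2)), (15, np.float64(-28.9)), (20, np.float64(-32.3)), (25, np.float64(-32.2)), (30, np.float64(-31.1)), (35, np.float64(-30.3))]
face [np.float64(44.6), np.float64(25.3), np.float64(34.5), np.float64(26.2), np.float64(25.7)]
```

View pics/rel.png

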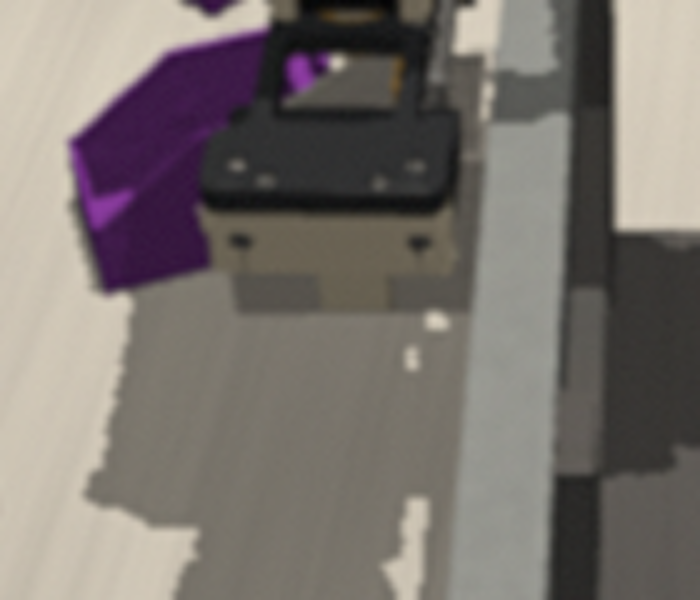

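Call:
{"op": "play_rows", "data": {
  "moves": [
    {"linear": [1,0.7,0],"turn": 0,"fingers": 0.6},
    {"linear": [1,0.7,0],"turn": 0,"fingers": 0.6},
    {"linear": [1,0.7,15],"turn": 0,"fingers": 0.6},
    {"linear": [1,0.7,45],"turn": 0,"fingers": 0.6},
    {"linear": [1,0.7,90],"turn": 0,"fingers": 0.6},
    {"linear": [20,0.7,130],"turn": 0,"fingers": 0.6},
    {"linear": [50,0,150],"turn": 0,"fingers": 0.6},
    {"linear": [90,-20,150],"turn": 0,"fingers": 0.6}
  ]
}}

```text
time: 30.6
tool_pos: [716.6, 139.5, 269.1]
tcp_rot: [3.132, -0.001, 1.669]
contact_force: [0.7, 0.4, 0.8]
grip_width: 73.5
```

Call:
{"op": "play_rows", "data": {
  "moves": [
    {"linear": [0,-45,20],"turn": 0,"fingers": 0.6},
    {"linear": [0,-90,20],"turn": 0,"fingers": 0.6},
    {"linear": [0,-135,20],"turn": 0,"fingers": 0.6},
    {"linear": [0,-180,20],"turn": 0,"fingers": 0.6},
    {"linear": [0,-225,20],"turn": 0,"fingers": 0.6},
    {"linear": [0,-270,20],"turn": 0,"fingers": 0.6},
    {"linear": [0,-300,20],"turn": 0,"fingers": 0.6},
    {"linear": [0,-300,20],"turn": 0,"fingers": 0.6}
  ]
}}

```text
time: 31.4
tool_pos: [714.7, -168.6, 281.7]
tcp_rot: [-3.14, 0.001, 1.659]
contact_force: [0.3, -0.7, -1.0]
grip_width: 73.4
```

```bash
python3 - <<'E'
from h import *
o=bot.get_obs();print(o['tool_pos'],o['time'])
n=np.array([.9956,.0936,0]);t=np.array([-n[1],n[0],0]);g=np.array([625.5,157.2,131.8])
c,W=cap('side');d,V=cap('top')
L=np.stack([-(W-g)@n,(W-g)@t,W[...,2]],-1);T=np.stack([-(V-g)@n,(V-g)@t,V[...,2]],-1)
m=(abs(L[...,0])<44)&(abs(L[...,1]-28)<6)&(W[...,2]>102)&(W[...,2]<135)
q=L[m];f=np.polyfit(q[:,0],q[:,1],1);print('side wall lateral',np.median(q[:,1]),'yaw',f[0],len(q))
for z in ((162,176),(130,140)):
    m=(T[...,0]>-50)&(T[...,0]<44)&(abs(T[...,1])<34)&(V[...,2]>z[0])&(V[...,2]<z[1])
    q=T[m];print(z,len(q),cv2.minAreaRect(q[:,:2].astype(np.float32)))
m=(T[...,0]>-42)&(T[...,0]<20)&(T[...,1]>-33)&(T[...,1]<-22)&(V[...,2]>110)&(V[...,2]<178)
q=T[m];f=np.polyfit(q[:,0],q[:,1],1);print('left wall',f,len(q))
m=(T[...,0]>27)&(T[...,0]<43)&(T[...,1]>-65)&(T[...,1]<-20)&(V[...,2]>147)&(V[...,2]<162)
q=T[m];print('stop lat',q[:,1].min(),q[:,1].max(),q[:,0].min())
a=cv2.resize(d['pixels'][195:275,150:250],(500,400),interpolation=cv2.INTER_CUBIC)
b=cv2.resize(c['pixels'][280:400,200:300],(300,360),interpolation=cv2.INTER_CUBIC)
G=np.zeros((400,800,3),np.uint8);G[:,:500]=a;G[:360,500:]=b
save('fin.png',np.clip(G*1.3,0,255).astype(np.uint8))
E
```

```text
[ 714.68045644 -168.62563263  281.68690765] 31.4
side wall lateral 29.68435946383759 yaw -0.0008927339470150114 661
(162, 176) 177 ((14.420083999633789, -1.8875751495361328), (57.21723937988281, 54.40327072143555), 89.22628021240234)
(130, 140) 152 ((-7.295316696166992, -3.0250301361083984), (56.952903747558594, 79.67386627197266), 88.01472473144531)
left wall [-1.36173513e-02 -2.94998299e+01] 218
stop lat -52.05020203935313 -29.577662984363123 29.10409791647066
```

View pics/fin.png

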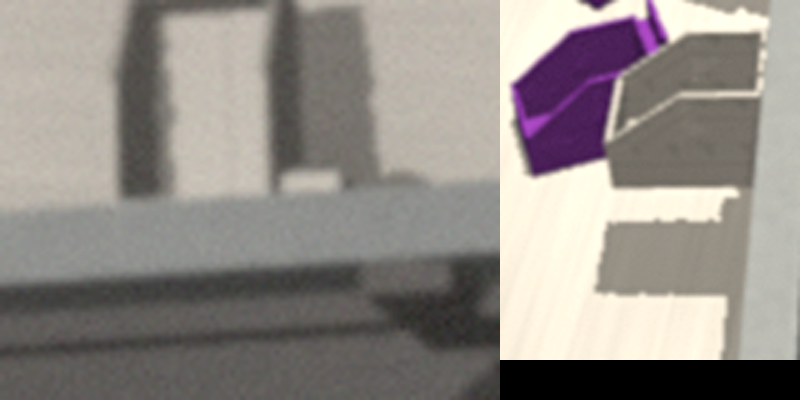

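```bash
python3 -c "
from plant import bot
print(bot.get_obs()['dq'].round(3)); print(bot.close_job())"
```

```text
[ 0.04  -0.011  0.006  0.004  0.002  0.002]
the job is handed in; nothing more can be done
None
```

I hung the steel caddy in the groove against the right-hand side of the end stop, let go, and handed the job in at about 31 s. The hand-in reports no verdict, so what follows rests on my own checks.

**What I did:**
- **Tipping:** The tool can only turn about the vertical, so I pressed the caddy's front underside against the hotplate edge to make it pivot between the pads. The first try gave about 29°, which left little room in the groove mouth, so I repeated it and got about 38.5°.
- **Hanging:** The lip went into the groove without any contact. I then eased the front down in steps of about 1 mm or less, checking the force every few steps. The highest reading on the way down was about 10 N.
- **Sliding:** I slid the caddy about 17 mm along the groove until it stopped moving and the sideways force rose from about 4 N to 7.7 N. Then I eased off, opened the fingers and backed away.

**Last checks:**
- **Level and square:** The underside was level to within about 1° after release. The yaw error against the panel was about 0.001 rad from the side camera and 0.014 rad from the top camera.
- **Against the stop:** The caddy's left wall and the stop's side were both at about 29.5 mm in the top camera, so they touch to within the camera's accuracy of about 2 mm. The caddy moved no more than about 0.2 mm on release.
- **Robot clear:** The gripper was away from everything when I handed in.

**Disagreements and gaps:**
- An early side-camera estimate put the stop about 11 mm away, but the top camera said about 18 mm. The top camera was right.
- The panel face seemed, by feel, about 1.4 mm nearer than the camera showed.
- The caddy slipped a total of about 10 mm in the pads while being tipped and lowered.
- I did not measure the bystanders again at the end. I kept clear of them and saw no sign of contact.

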